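# Refit the matched split clamps on the screen tube

## Robot

A 6-joint arm with a two-finger parallel gripper is mounted at the origin on the work surface. World frame = base frame: x ahead of the robot, y to its left, z up, the work surface at z = 0. Lengths are in m, angles in rad, forces in N, time in s.
With the tool pointing down it reaches from about 0.35 to 0.775 m from the base axis. Payload 5.5 kg.
Tool frame: the origin (TCP) lies at the very end of the fingers, on their centre line; the grasp point (between the pads) lies 19 mm behind it; x points along the fingers, y is the direction in which the jaws open and shut, and the axes are right-handed (so a half turn about x gives the same grasp; the last joint's range is limited). The gripper opens to 85 mm and grips with 20 to 120 N. Pads are 22 mm wide; open, the fingers measure 114 mm over their backs; the gripper's body (76 mm by 85 mm) begins 54 mm behind the grasp point. The pads swing forward as they close: fully open they stand 13 mm farther back than shut.
Start: joints at [-1.364, 0.313, 0.046, 1.304, 0, 1.431], TCP at [0.195, -0.541, 0.231] pointing down, gripper open.
Joint ranges: [-2.76, 2.76], [-0.86, 1.69], [-1.03, 1.26], [-2.2, 2.34], [-1.47, 1.5], [-3.14, 3.14]. Speed limits (rad/s): [2.57, 2.57, 3.14, 3.14, 3.14, 3.14].

## Interface

Orientations are given as a unit quaternion [w, x, y, z].
In Python, from workcell import readout, cams, env, finder gives the robot as it stands.
- The arm moves only by the tool drive_tool, never from a script. Its argument "moves" is a list that holds one entry, the list of rows, each a list of 7 numbers: the shift along the tool's x, y, z in m, then the turn, a rotation vector about the tool's x, y, z in rad, then the closure in counts, from 0 (fully open) to 255 (shut). A call has exactly 5 rows; each row is the pose to reach, as a shift and turn from the pose measured when the call began, along the tool's axes at that moment; what a row does not reach only later rows make up. A row lasts 1/8 s, in which the tool goes at most 62.5 mm and 10.7 degrees, less where a joint would pass 70% of its speed; a pose out of reach is approached as far as the arm can. A call with a gripper value outside its range is refused whole. The fingers move at their own pace and stop on an object; "squeeze" is the grip in N (left out, the last holds). Time passes only in rows, so rows that repeat a pose let the fingers close, or fill a call up. It gives the time, the measured TCP pose, the force and the opening at its end, in the units of the state.
- readout.get_state(): the state, without advancing time (a new reading comes with each control period).
- cams.read_camera(name): name is "scene" or "top" or "wrist"; returns the picture (384x512x3 uint8, blue, green, red); there is no depth.
- cams.camera_params(name): a dict with "mtx" (3x3 intrinsics, pixels), "R" (3x3) and "t" (3): a world point X has camera coordinates R X + t; the wrist camera has in their place "mount" (4x4, takes a point from camera to tool coordinates, whose origin is the TCP and whose axes are the tool frame's). Camera axes: x right, y down, z forward; pixel columns grow to the right and rows downward; lengths in m; the calibration is good to about 2 mm. The wrist camera is an equidistant fisheye: a pixel r from the principal point sees the ray r / f radians off the axis. A picture is of the moment at which its call begins: read the wrist's pose just before it. camera_params takes no time and is no camera call.
- env.hand_in(): hands the job in, once; it reports no verdict.
Trained networks look in the newest picture that a camera, given by its name, has taken for a name from the list of things; names that differ only in an ending like _2 or _b are one class to them, and where a whole thing is asked for, a point or a joint stands for the part that bears it (a point fixed in the world has none). Each returns a list of dicts, best first, with "conf" (0 to 1); they miss things now and then, are a little off and sometimes report something else, mostly with a low value. They report only what shows in the picture. A call takes as long as a camera call. They do not tell look-alikes from the thing itself.
- finder.regions_of(camera, name): "pixels" (384x512 bool, what is visible of it) and "point" ([column, row] in pixels, amid what is visible of it).
The state is a dict: "clock": time; "joint_pos": joint angles; "qvel": joint speeds; "tau": joint torques, N m; "tcp_pos": TCP position; "orientation": TCP orientation; "wrist_force": force on the tool from outside, world axes, zero at the start; "ft_torque": the same for the moment, N m; "finger_gap": finger opening in m.
Only numpy, scipy, OpenCV 4.12 (cv2) and the standard library are available. Lean on these libraries where they do the work, as an engineer would, in place of code of your own. Each camera call takes 0.05 s, during which the arm holds its last target.

## Task

The two blue clamps on the folding screen's chrome tube have been taken apart: refit each loose cap on its own lower half, the one whose yellow lugs match the cap's notches, so that the cap sits fully home and flush on the sloping face over the tube. Let go of both caps, and do not disturb the bottle, the carton or the spanner.

Things in the scene. Friction and masses are not known exactly. Their poses are not given: they have to be found in the camera images.
- cap_a: Loose blue clamp cap A, 250 g +-30%, flat on the table. Origin: centre of the underside; z up, x across the tube, y along it. Flanges 96 (x) x 76 (y) x 8 mm thick; arch 40 mm wide in x, 20 high, hollow below (29 wide, 14.5 high); on it a black grip block 24 (x) x 40 (y) mm, from 20 to 42 mm up. Fits half A only: seated, its origin and axes coincide with half_a_seat.
- cap_a_wide (a point): Point on cap A's underside plane at x=+41, y=0 mm: the flange with the wide notch. Notches cut through the flanges, open at the outer edge, 14 mm deep in x: wide one 31 mm wide, centred y=+8 mm in the +x flange; narrow one 17 mm wide, centred y=-24 mm in the -x flange. They pass over half A's lugs with 2.5 mm to spare each way.
- half_a_seat (a point): Centre of the seat face of fixed lower half A, 95 mm above the table on the axis of the 25 mm chrome tube, which shows 12.5 mm above the face. The face (96 x 76 mm) slopes 30 degrees: z is its normal, leaning 30 degrees towards the stand's -x (the robot's side); x runs up the slope, y level along the tube.
- half_a: Fixed lower half A: dark blue block 96 x 76 x 28 mm; origin at its seat centre, axes level. Yellow lugs rise 12 mm from the face (top 4 mm stepped in 1.5 mm), in seat axes: narrow 9 (x) x 12 (y) mm at x=-41, y=-24; wide 9 (x) x 26 (y) mm at x=+41, y=+8. The halves mirror each other, 150 mm apart, in either order. A wrong or turned cap rides 8 to 12 mm up on the lugs.
- cap_b: Loose blue clamp cap B, 250 g +-30%, flat on the table. Origin: centre of the underside; z up, x across the tube, y along it. Flanges 96 (x) x 76 (y) x 8 mm thick; arch 40 mm wide in x, 20 high, hollow below (29 wide, 14.5 high); on it a black grip block 24 (x) x 40 (y) mm, from 20 to 42 mm up. Fits half B only: seated, its origin and axes coincide with half_b_seat.
- cap_b_wide (a point): Point on cap B's underside plane at x=+41, y=0 mm: the flange with the wide notch. Notches cut through the flanges, open at the outer edge, 14 mm deep in x: wide one 31 mm wide, centred y=-8 mm in the +x flange; narrow one 17 mm wide, centred y=+24 mm in the -x flange. They pass over half B's lugs with 2.5 mm to spare each way.
- half_b_seat (a point): Centre of the seat face of fixed lower half B, 95 mm above the table on the axis of the 25 mm chrome tube, which shows 12.5 mm above the face. The face (96 x 76 mm) slopes 30 degrees: z is its normal, leaning 30 degrees towards the stand's -x (the robot's side); x runs up the slope, y level along the tube.
- half_b: Fixed lower half B: dark blue block 96 x 76 x 28 mm; origin at its seat centre, axes level. Yellow lugs rise 12 mm from the face (top 4 mm stepped in 1.5 mm), in seat axes: narrow 9 (x) x 12 (y) mm at x=-41, y=+24; wide 9 (x) x 26 (y) mm at x=+41, y=-8. The halves mirror each other, 150 mm apart, in either order. A wrong or turned cap rides 8 to 12 mm up on the lugs.
- stand: White fixed stand holding the chrome tube and both lower halves: base plate 150 x 250 mm, 14 mm thick, origin at the centre of its underside; the tube runs along its y axis, 95 mm up, from y=-170 to +170 mm. The stand is turned by up to 0.25 rad about vertical.
- bottle: Loose clear bottle with a white cap, 60 mm in diameter, 160 mm tall, standing upright; origin at the centre of its underside. Bystander.
- carton: Loose white carton with a black lid band, 100 x 170 x 65 mm high; origin at the centre of its underside. Bystander.
- spanner: Loose steel spanner about 160 mm long lying flat on the table, length along its x axis; origin at its underside about mid-length. Bystander.
Things that resemble listed ones, but are neither listed nor needed, are in the scene too. What is shaped like the cap_b but orange is not meant. What is shaped like the cap_a but red is not meant.

How it is judged:
At the end, for the whole second after the job is handed in: Each cap lies on its own lower half: underside within 3 mm of the seat face and parallel to it within 0.06 rad, centred within 5 mm in both directions of the face, lined up within 0.12 rad with its wide notch on the wide lug's side, and at rest (x of cap_a in the frame of half_a_seat between -0.005 and 0.005 m and y of cap_a in the frame of half_a_seat between -0.005 and 0.005 m and z of cap_a in the frame of half_a_seat between -0.003 and 0.003 m and angle between the z axis of cap_a and the z axis of half_a_seat, either way round below 0.06 rad and angle between the x axis of cap_a and the x axis of half_a_seat, either way round below 0.12 rad and x of cap_a_wide in the frame of half_a_seat above 0.02 m and linear speed of each of cap_a, cap_b below 0.01 m/s and angular speed of each of cap_a, cap_b below 0.1 rad/s and x of cap_b in the frame of half_b_seat between -0.005 and 0.005 m and y of cap_b in the frame of half_b_seat between -0.005 and 0.005 m and z of cap_b in the frame of half_b_seat between -0.003 and 0.003 m and angle between the z axis of cap_b and the z axis of half_b_seat, either way round below 0.06 rad and angle between the x axis of cap_b and the x axis of half_b_seat, either way round below 0.12 rad and x of cap_b_wide in the frame of half_b_seat above 0.02 m); the robot touches nothing.
It fails at once if the bottle is pushed more than 30 mm or tipped (distance of bottle from where it was at the start of the episode above 0.03 m or angle between bottle's own z axis and vertical above 0.5 rad).
It fails at once if the carton is pushed more than 30 mm or tipped (distance of carton from where it was at the start of the episode above 0.03 m or angle between carton's own z axis and vertical above 0.5 rad).
It fails at once if the spanner is pushed more than 30 mm or tipped (distance of spanner from where it was at the start of the episode above 0.03 m or angle between spanner's own z axis and vertical above 0.5 rad).
It also fails if it takes over 54 s, if anything falls off the work surface, if the arm or the gripper's body presses on something with over 40 N, if the wrist force passes 120 N, or if a joint passes its speed limit or range.

## Working session

There is one attempt and no reset: what is moved stays moved. The work goes in short steps, Python scripts to look and compute and a tool call to move; the robot and the scene stay as the last step left them, time stands still between calls to the robot, and variables do not carry over. Pictures are saved under pics/ and viewed, and the job is handed in when it is done.

Besides the shell and the picture viewer there is one more tool, called after "Emit:" as a command line: name --argument value ..., lists and objects as JSON in quotes. drive_tool: Moves the arm, as the interface text tells. Its arguments: {"type":"object","properties":{"moves":{"type":"array"},"squeeze":{"type":"number"}},"required":["moves"]}

```bash
ls -la; mkdir -p pics; python3 - <<'E'
from workcell import readout,cams,env,finder
import cv2,numpy as np
np.set_printoptions(precision=4,suppress=True)
print(readout.get_state())
for n in ["scene","top","wrist"]:
    im=cams.read_camera(n); cv2.imwrite(f"pics/{n}0.png",im)
    print(n,cams.camera_params(n))
E
```

```text
total 12
drwxr-xr-x  3 agent agent 4096 Dec  7 00:52 .
drwxr-xr-x 23 root  root  4096 Dec  7 00:52 ..
drwxr-xr-x  2 agent agent 4096 Dec  7 00:52 pics
{'clock': 0.0, 'joint_pos': array([-1.3635,  0.314 ,  0.045 ,  1.3036,  0.    ,  1.4312]), 'qvel': array([-0.0003,  0.0015,  0.001 , -0.0005, -0.0007, -0.0021]), 'tau': array([  0.0002, -48.0635,  29.8528,   0.0195,  -0.    ,   0.    ]), 'tcp_pos': array([ 0.1954, -0.5403,  0.2304]), 'orientation': array([-0.1214, -0.6965, -0.1227,  0.6965]), 'wrist_force': array([0.025 , 0.4775, 0.5429]), 'ft_torque': array([-0.0102, -0.0092,  0.0157]), 'finger_gap': 0.08583395849219067}
scene {'mtx': array([[349.4452,   0.    , 260.7601],
       [  0.    , 349.4452, 190.4695],
       [  0.    ,   0.    ,   1.    ]]), 'R': array([[-0.7373,  0.6755, -0.0125],
       [ 0.4739,  0.5038, -0.7222],
       [-0.4816, -0.5384, -0.6915]]), 't': array([ 0.4652, -0.1762,  1.2293])}
top {'mtx': array([[350.2383,   0.    , 259.4128],
       [  0.    , 350.2383, 195.7856],
       [  0.    ,   0.    ,   1.    ]]), 'R': array([[ 0.027 , -0.9996,  0.0034],
       [-0.9909, -0.0272, -0.1316],
       [ 0.1316,  0.0002, -0.9913]]), 't': array([-0.1011,  0.5703,  1.1247])}
wrist {'mtx': array([[297.3186,   0.    , 261.6416],
       [  0.    , 297.3186, 190.1503],
       [  0.    ,   0.    ,   1.    ]]), 'mount': array([[-0.0008, -0.2827,  0.9592, -0.1424],
       [ 1.    , -0.0014,  0.0004,  0.0004],
       [ 0.0012,  0.9592,  0.2827, -0.0726],
       [ 0.    ,  0.    ,  0.    ,  1.    ]])}
```

View pics/scene0.png

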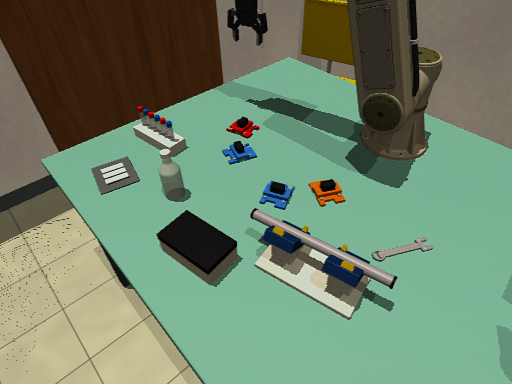

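View pics/top0.png

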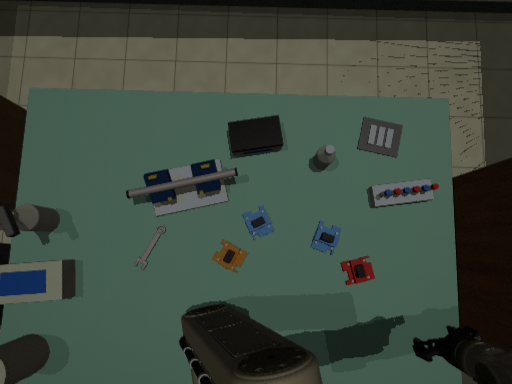

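View pics/wrist0.png

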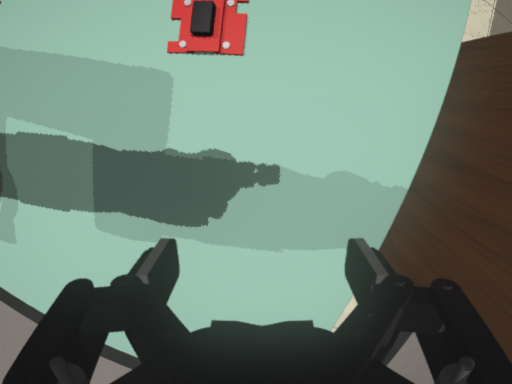

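```bash
cat > h.py <<'E'
import numpy as np,cv2
from scipy.spatial.transform import Rotation as Rot
np.set_printoptions(precision=4,suppress=True)
def Rq(q): return Rot.from_quat([q[1],q[2],q[3],q[0]])
def ray(P,uv):
    K,R,t=P["mtx"],np.array(P["R"]),np.array(P["t"])
    d=R.T@np.linalg.inv(K)@np.array([uv[0],uv[1],1.0]); return -R.T@t,d/np.linalg.norm(d)
def onz(P,uv,z):
    o,d=ray(P,uv); return o+d*(z-o[2])/d[2]
def proj(P,X):
    X=np.atleast_2d(X); c=X@np.array(P["R"]).T+np.array(P["t"])
    return c[:,:2]/c[:,2:]*P["mtx"][0,0]+P["mtx"][:2,2]
def wray(P,S,uv):
    "fisheye rays in world from state"
    M=P["mount"]; K=P["mtx"]; d=(np.array(uv,float)-K[:2,2]); r=np.hypot(*d); th=r/K[0,0]
    c=np.array([*(d/r*np.sin(th)),np.cos(th)]) if r>0 else np.array([0,0,1.])
    Rt=Rq(S["orientation"]).as_matrix()
    o=Rt@M[:3,3]+S["tcp_pos"]; return o,Rt@(M[:3,:3]@c)
def wproj(P,S,X):
    M=P["mount"]; K=P["mtx"]; Rt=Rq(S["orientation"]).as_matrix()
    T=(np.atleast_2d(X)-S["tcp_pos"])@Rt
    c=(T-M[:3,3])@M[:3,:3]
    n=np.linalg.norm(c[:,:2],axis=1); th=np.arctan2(n,c[:,2])
    return c[:,:2]/n[:,None]*th[:,None]*K[0,0]+K[:2,2]
def tri(rays):
    A=np.zeros((3,3));b=np.zeros(3)
    for o,d in rays:
        Pm=np.eye(3)-np.outer(d,d);A+=Pm;b+=Pm@o
    x=np.linalg.solve(A,b); return x,[np.linalg.norm((np.eye(3)-np.outer(d,d))@(x-o)) for o,d in rays]
E
python3 - <<'E'
from h import *
from workcell import cams,finder
T=cams.camera_params("top");S=cams.camera_params("scene")
for n in ["cap_a","half_a","stand","bottle","carton","spanner"]:
    for c,P in (("top",T),("scene",S)):
        for r in finder.regions_of(c,n): print(n,c,round(r["conf"],2),r["point"],r["pixels"].sum(),onz(P,r["point"],0.02))
a=cv2.imread("pics/top0.png");b=cv2.imread("pics/scene0.png")
c=np.vstack([cv2.resize(a[145:285,115:395],None,fx=2.7,fy=2.7,interpolation=cv2.INTER_CUBIC)])
cv2.imwrite("pics/topz.png",c)
c=cv2.resize(b[105:320,210:450],None,fx=2.75,fy=2.75,interpolation=cv2.INTER_CUBIC)
cv2.imwrite("pics/scenez.png",c)
E
```

```text
cap_a top 0.98 [324.8, 239.0] 639 [ 0.4365 -0.3064  0.02  ]
cap_a top 0.92 [259.7, 224.7] 602 [ 0.478  -0.0891  0.02  ]
cap_a top 0.91 [225.8, 257.1] 627 [0.3685 0.0196 0.02  ]
cap_a scene 0.83 [239.9, 127.6] 365 [ 0.3578 -0.4094  0.02  ]
cap_a scene 0.71 [237.2, 153.3] 415 [ 0.4617 -0.2996  0.02  ]
cap_a scene 0.69 [324.2, 189.8] 642 [0.3877 0.0099 0.02  ]
half_a top 0.68 [207.5, 174.0] 585 [0.645  0.0928 0.02  ]
half_a top 0.62 [160.1, 180.3] 549 [0.6188 0.2522 0.02  ]
half_a scene 0.62 [281.1, 237.7] 676 [0.6053 0.0497 0.02  ]
half_a scene 0.59 [344.9, 268.1] 856 [0.5594 0.2177 0.02  ]
stand top 0.92 [184.6, 193.1] 2364 [0.5774 0.1669 0.02  ]
stand scene 0.55 [315.7, 268.9] 5423 [0.6117 0.172  0.02  ]
bottle top 0.56 [319.2, 157.9] 433 [ 0.7115 -0.2865  0.02  ]
bottle scene 0.77 [166.1, 177.1] 904 [ 0.6966 -0.3583  0.02  ]
bottle scene 0.24 [344.8, 270.5] 808 [0.5649 0.2216 0.02  ]
carton top 0.81 [256.8, 133.0] 1814 [ 0.7936 -0.0706  0.02  ]
carton scene 0.58 [202.3, 245.7] 3550 [ 0.7686 -0.0679  0.02  ]
spanner scene 0.77 [400.7, 249.2] 446 [0.4144 0.2776 0.02  ]
spanner scene 0.63 [315.3, 270.4] 5396 [0.6155 0.1741 0.02  ]
```

View pics/topz.png

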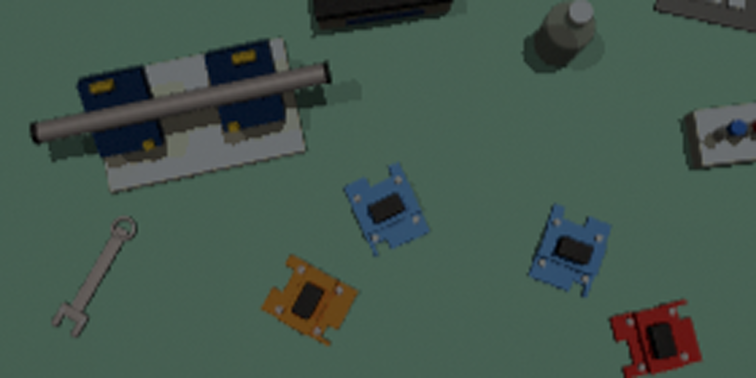

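View pics/scenez.png

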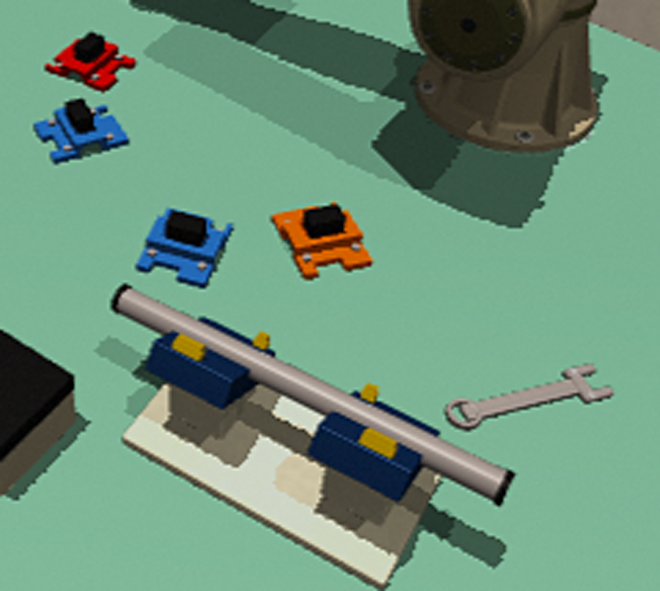

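```bash
cat >> h.py <<'E'
def plan(S,Rt,p,n=5,grip=0):
    "rows towards target: straight interpolation"
    R0=Rq(S["orientation"]); d=R0.inv().apply(np.array(p)-S["tcp_pos"]); rv=(R0.inv()*Rt).as_rotvec()
    steps=max(np.linalg.norm(d)/0.0625,np.degrees(np.linalg.norm(rv))/10.7)
    print("dist",np.linalg.norm(d).round(4),"ang deg",np.degrees(np.linalg.norm(rv)).round(2),"rows needed",steps.round(2))
    print("shift",d.round(4),"rotvec",rv.round(4))
    k=max(n,int(np.ceil(steps))); f=min(1,1.0)
    rows=[[*(np.round(d*(i+1)/k,4)),*(np.round(rv*(i+1)/k,4)),grip] for i in range(k)]
    for r in rows[:5]: print([float(x) for x in r])
def axes(xa,ya):
    "Rotation with tool x=xa (along fingers), y=ya (jaw dir)"
    xa=np.array(xa,float);xa/=np.linalg.norm(xa);ya=np.array(ya,float);ya-=xa*(ya@xa);ya/=np.linalg.norm(ya)
    return Rot.from_matrix(np.column_stack([xa,ya,np.cross(xa,ya)]))
E
python3 - <<'E'
from h import *
from workcell import readout,cams
S=readout.get_state()
print(Rq(S["orientation"]).as_matrix())
T=cams.camera_params("top")
for uv in [(385/2.7+115,208/2.7+145),(570/2.7+115,250/2.7+145)]:
    print(uv,onz(T,uv,0.042))
for uv in [(36/2.7+115,132/2.7+145),(325/2.7+115,72/2.7+145)]: print(uv,onz(T,uv,0.095))
# view pose: tool down, tool z radially? 
p=[0.40,-0.27,0.33]
plan(S,axes([0,0,-1],[0.85,0.52,0]) if 0 else Rq(S["orientation"]),p)
E
```

```text
[[ 0.0001  0.3399 -0.9405]
 [-0.0002 -0.9405 -0.3399]
 [-1.      0.0002  0.    ]]
(257.5925925925926, 222.03703703703704) [ 0.4854 -0.0819  0.042 ]
(326.1111111111111, 237.59259259259258) [ 0.4409 -0.3065  0.042 ]
(128.33333333333334, 193.88888888888889) [0.5599 0.3277 0.095 ]
(235.37037037037038, 171.66666666666666) [ 0.6405 -0.007   0.095 ]
dist 0.3534 ang deg 0.0 rows needed 5.66
shift [-0.0987 -0.1852 -0.2844] rotvec [0. 0. 0.]
[-0.0164, -0.0309, -0.0474, 0.0, 0.0, 0.0, 0.0]
[-0.0329, -0.0617, -0.0948, 0.0, 0.0, 0.0, 0.0]
[-0.0493, -0.0926, -0.1422, 0.0, 0.0, 0.0, 0.0]
[-0.0658, -0.1234, -0.1896, 0.0, 0.0, 0.0, 0.0]
[-0.0822, -0.1543, -0.237, 0.0, 0.0, 0.0, 0.0]
```

```bash
python3 - <<'E'
from h import *
from workcell import readout
S=readout.get_state()
plan(S,Rq(S["orientation"]),[0.35,-0.26,0.24])
E
```

```text
dist 0.3207 ang deg 0.0 rows needed 5.13
shift [-0.0087 -0.2116 -0.2408] rotvec [0. 0. 0.]
[-0.0014, -0.0353, -0.0401, 0.0, 0.0, 0.0, 0.0]
[-0.0029, -0.0705, -0.0803, 0.0, 0.0, 0.0, 0.0]
[-0.0043, -0.1058, -0.1204, 0.0, 0.0, 0.0, 0.0]
[-0.0058, -0.1411, -0.1605, 0.0, 0.0, 0.0, 0.0]
[-0.0072, -0.1763, -0.2007, 0.0, 0.0, 0.0, 0.0]
```

Emit:
drive_tool --moves '[[[-0.002, -0.04, -0.045, 0, 0, 0, 0], [-0.004, -0.08, -0.09, 0, 0, 0, 0], [-0.006, -0.12, -0.136, 0, 0, 0, 0], [-0.007, -0.16, -0.182, 0, 0, 0, 0], [-0.008, -0.2, -0.228, 0, 0, 0, 0]]]'

```text
clock: 1.38
tcp_pos: [0.3426, -0.2736, 0.2396]
orientation: [0.122, 0.697, 0.121, -0.696]
wrist_force: [2.0, -0.7, 0.1]
finger_gap: 0.0854
```

```bash
cat > snap.py <<'E'
import sys,pickle
from h import *
from workcell import readout,cams,finder
def snap(tag,names=()):
    S=readout.get_state(); im=cams.read_camera("wrist"); cv2.imwrite(f"pics/{tag}.png",im)
    pickle.dump((S,cams.camera_params("wrist"),im),open(f"pics/{tag}.pkl","wb"))
    print(S["clock"],S["tcp_pos"],S["orientation"],S["joint_pos"],S["finger_gap"])
    return S,im
if __name__=="__main__": snap(sys.argv[1])
E
python3 snap.py w1
```

```text
1.375 [ 0.3426 -0.2736  0.2396] [ 0.1222  0.6968  0.1214 -0.6963] [-0.8575  0.0451 -0.2621  1.2624  0.0001  1.9379] 0.08541479391952218
```

View pics/w1.png

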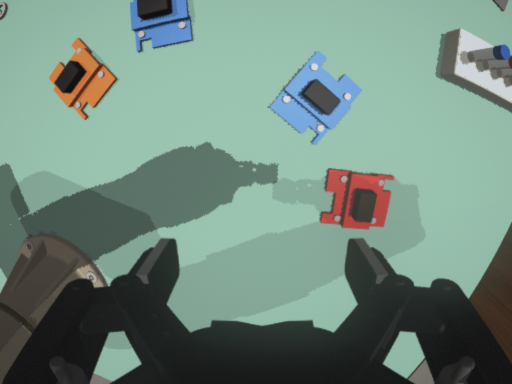

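```bash
python3 - <<'E'
import cv2
im=cv2.imread("pics/w1.png")
cv2.imwrite("pics/w1z.png",cv2.resize(im[40:240,250:410],None,fx=3,fy=3,interpolation=cv2.INTER_CUBIC))
from h import *
from workcell import readout
S=readout.get_state()
plan(S,Rq(S["orientation"]),[0.44,-0.09,0.24])
E
```

```text
dist 0.2013 ang deg 0.0 rows needed 3.22
shift [ 0.0008 -0.1334 -0.1508] rotvec [0. 0. 0.]
[0.0002, -0.0267, -0.0302, 0.0, 0.0, 0.0, 0.0]
[0.0003, -0.0534, -0.0603, 0.0, 0.0, 0.0, 0.0]
[0.0005, -0.08, -0.0905, 0.0, 0.0, 0.0, 0.0]
[0.0006, -0.1067, -0.1206, 0.0, 0.0, 0.0, 0.0]
[0.0008, -0.1334, -0.1508, 0.0, 0.0, 0.0, 0.0]
```

View pics/w1z.png

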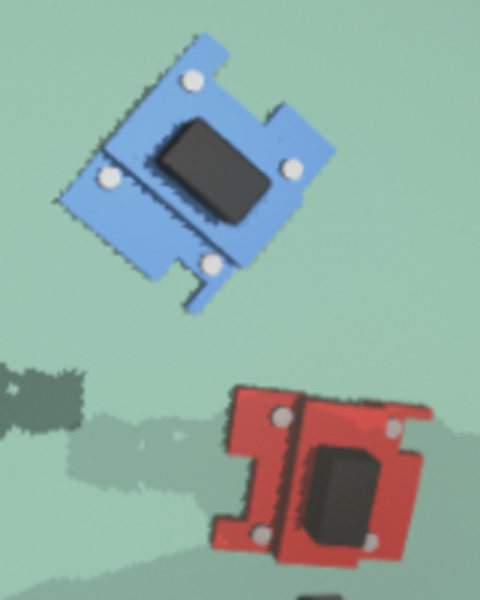

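Emit:
drive_tool --moves '[[[0, -0.035, -0.03, 0, 0, 0, 0], [0, -0.07, -0.06, 0, 0, 0, 0], [0, -0.105, -0.09, 0, 0, 0, 0], [0, -0.14, -0.12, 0, 0, 0, 0], [0, -0.15, -0.12, 0, 0, 0, 0]]]'

```text
clock: 2.05
tcp_pos: [0.4059, -0.083, 0.2409]
orientation: [0.124, 0.697, 0.127, -0.695]
wrist_force: [-0.7, -0.4, 0.2]
finger_gap: 0.0856
```

```bash
python3 snap.py w2
```

```text
2.05 [ 0.4059 -0.083   0.2409] [ 0.1242  0.6971  0.1266 -0.6947] [-0.3994 -0.0028 -0.3082  1.2644  0.0047  2.3857] 0.08556345858257973
```

View pics/w2.png

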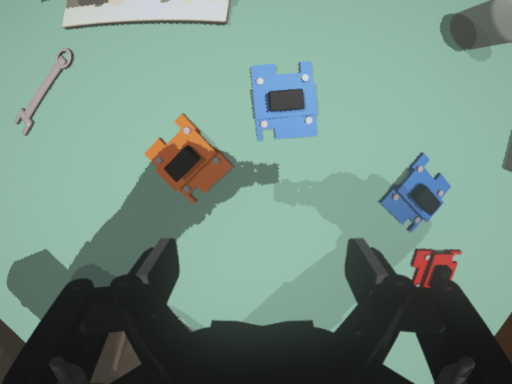

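```bash
python3 - <<'E'
from h import *
from workcell import readout
S=readout.get_state()
plan(S,Rq(S["orientation"]),[0.48,0.12,0.26])
E
```

```text
dist 0.2173 ang deg 0.0 rows needed 3.48
shift [-0.0182 -0.1642 -0.1412] rotvec [0. 0. 0.]
[-0.0036, -0.0328, -0.0282, 0.0, 0.0, 0.0, 0.0]
[-0.0073, -0.0657, -0.0565, 0.0, 0.0, 0.0, 0.0]
[-0.0109, -0.0985, -0.0847, 0.0, 0.0, 0.0, 0.0]
[-0.0145, -0.1313, -0.1129, 0.0, 0.0, 0.0, 0.0]
[-0.0182, -0.1642, -0.1412, 0.0, 0.0, 0.0, 0.0]
```

Emit:
drive_tool --moves '[[[-0.005, -0.04, -0.035, 0, 0, 0, 0], [-0.01, -0.08, -0.07, 0, 0, 0, 0], [-0.015, -0.12, -0.105, 0, 0, 0, 0], [-0.018, -0.164, -0.14, 0, 0, 0, 0], [-0.018, -0.164, -0.14, 0, 0, 0, 0]]]'

```text
clock: 2.72
tcp_pos: [0.48, 0.1213, 0.2598]
orientation: [0.125, 0.697, 0.128, -0.695]
wrist_force: [0.0, -0.5, -0.4]
finger_gap: 0.0854
```

```bash
python3 snap.py w3
```

```text
2.725 [0.48   0.1213 0.2598] [ 0.125   0.6968  0.1279 -0.6946] [ 0.0826  0.148  -0.0975  1.3226  0.0044  2.8646] 0.0854249220658165
```

View pics/w3.png

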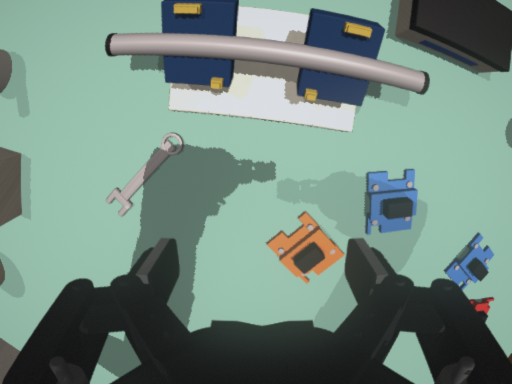

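```bash
python3 - <<'E'
from h import *
from workcell import readout,cams
S=readout.get_state(); P=cams.camera_params("wrist")
psi=0.38;c,s=np.cos(psi),np.sin(psi)
for tilt in (0.52,):
    R=axes([np.sin(tilt)*c,np.sin(tilt)*s,-np.cos(tilt)],[s,-c,0])
    mid=np.array([0.60,0.16,0.10])
    q=R.as_quat()
    for p in ([0.47,0.12,0.22],[0.44,0.10,0.27],[0.48,0.08,0.24]):
        S2=dict(tcp_pos=np.array(p),orientation=np.array([q[3],*q[:3]]))
        print(p,wproj(P,S2,np.array([mid,mid+[-.0175,.073,0],mid+[.0175,-.073,0],[0.56,0.328,.095],[0.64,-0.007,.095]])))
    plan(S,R,[0.47,0.12,0.22])
E
```

```text
[0.47, 0.12, 0.22] [[271.6218 118.7976]
 [202.2494 110.9375]
 [341.6745 129.4372]
 [125.4075 107.0863]
 [419.62   146.6542]]
[0.44, 0.1, 0.27] [[264.0095 111.9628]
 [205.7211 105.5802]
 [323.4178 120.5479]
 [139.3155 102.329 ]
 [392.9143 135.1712]]
[0.48, 0.08, 0.24] [[234.4563 122.7171]
 [171.7343 116.4193]
 [301.2119 131.5323]
 [104.766  113.3586]
 [381.345  146.925 ]]
dist 0.0407 ang deg 29.66 rows needed 2.77
shift [ 0.0396 -0.0033  0.0088] rotvec [-0.0224  0.5173 -0.0028]
[0.0079, -0.0007, 0.0018, -0.0045, 0.1035, -0.0006, 0.0]
[0.0158, -0.0013, 0.0035, -0.009, 0.2069, -0.0011, 0.0]
[0.0238, -0.002, 0.0053, -0.0134, 0.3104, -0.0017, 0.0]
[0.0317, -0.0027, 0.007, -0.0179, 0.4138, -0.0023, 0.0]
[0.0396, -0.0033, 0.0088, -0.0224, 0.5173, -0.0028, 0.0]
```

Emit:
drive_tool --moves '[[[0.01, 0, 0.003, 0, 0.13, 0, 0], [0.02, 0, 0.005, 0, 0.26, 0, 0], [0.03, -0.003, 0.007, -0.015, 0.39, 0, 0], [0.04, -0.003, 0.009, -0.022, 0.517, 0, 0], [0.04, -0.003, 0.009, -0.022, 0.517, 0, 0]]]'

```text
clock: 3.4
tcp_pos: [0.4643, 0.1175, 0.2148]
orientation: [0.094, 0.848, 0.161, -0.496]
wrist_force: [0.4, -0.2, -0.5]
finger_gap: 0.0855
```

```bash
python3 snap.py w4
```

```text
3.4 [0.4643 0.1175 0.2148] [ 0.0941  0.8479  0.1606 -0.4963] [-0.0496 -0.2561 -0.719   0.6348  0.2026  2.7665] 0.08552463167801602
```

View pics/w4.png

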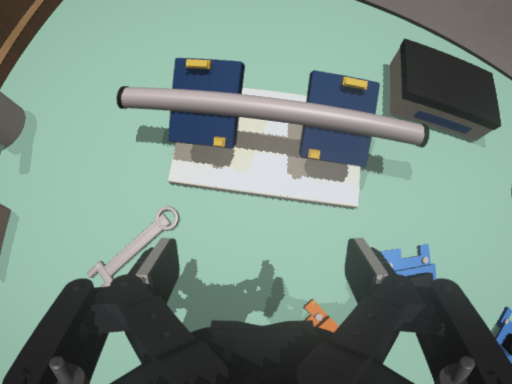

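```bash
cat > fit.py <<'E'
import pickle
from h import *
from scipy.optimize import minimize
SS=4
def box(x0,x1,y0,y1,z0,z1):
    return np.array([[x,y,z] for x in (x0,x1) for y in (y0,y1) for z in (z0,z1)])/1000.
def hullfill(img,uv,val,crop):
    h=cv2.convexHull(((uv-crop[:2]+0.5)*SS*16-8).astype(np.float32)).astype(np.int32)
    cv2.fillConvexPoly(img,h,val,lineType=cv2.LINE_8,shift=4)
def capboxes(m):  # m=+1 for A, -1 for B
    wl,wh=sorted([m*8-15.5,m*8+15.5]); nl,nh=sorted([m*-24-8.5,m*-24+8.5])
    B=[box(-34,34,-38,38,0,8),box(34,48,-38,wl,0,8),box(34,48,wh,38,0,8),box(-48,-34,-38,nl,0,8),box(-48,-34,nh,38,0,8)]
    return B,[box(-20,20,-38,38,8,20)],[box(-12,12,-20,20,20,42)]
def Rz(a): return np.array([[np.cos(a),-np.sin(a),0],[np.sin(a),np.cos(a),0],[0,0,1]])
def seat(x,y,yaw,z,side,pitch=np.radians(30)):
    "seat frame: x up slope"
    R=Rz(yaw)@np.array([[np.cos(pitch),0,-np.sin(pitch)],[0,1,0],[np.sin(pitch),0,np.cos(pitch)]])
    o=np.array([x,y,z])+Rz(yaw)@np.array([0,side*0.075,0]); return R,o
def halfparts(m):
    nar=[box(-45.5,-36.5,m*-24-6,m*-24+6,0,8),box(-44,-38,m*-24-4.5,m*-24+4.5,8,12)]
    wid=[box(36.5,45.5,m*8-13,m*8+13,0,8),box(38,44,m*8-11.5,m*8+11.5,8,12)]
    return [box(-48,48,-38,38,-28,0)],nar+wid
def cyl():
    a=np.linspace(0,2*np.pi,24,endpoint=False); out=[]
    ys=np.linspace(-.17,.17,18)
    for y0,y1 in zip(ys[:-1],ys[1:]):
        out.append(np.array([[.0125*np.cos(t),y,.0125*np.sin(t)] for t in a for y in (y0,y1)]))
    return out
class View:
    def __init__(s,kind,im,P,S=None):
        s.im=im;s.P=P;s.S=S;s.kind=kind
        hsv=cv2.cvtColor(im,cv2.COLOR_BGR2HSV).astype(int); s.hsv=hsv
    def pr(s,X): return wproj(s.P,s.S,X) if s.kind=="wrist" else proj(s.P,X)
def load(tag):
    S,P,im=pickle.load(open(f"pics/{tag}.pkl","rb")); return View("wrist",im,P,S)
def down(img,crop):
    return cv2.resize(img.astype(np.float32),(crop[2]-crop[0],crop[3]-crop[1]),interpolation=cv2.INTER_AREA)
def stand_render(v,p,crop,sideA=1):
    x,y,yaw,z=p[:4]
    lab=np.zeros(((crop[3]-crop[1])*SS,(crop[2]-crop[0])*SS),np.uint8)
    for m,side in ((1,sideA),(-1,-sideA)):
        R,o=seat(x,y,yaw,z,side); bl,lu=halfparts(m)
        for b in bl: hullfill(lab,v.pr(b@R.T+o),1,crop)
    for m,side in ((1,sideA),(-1,-sideA)):
        R,o=seat(x,y,yaw,z,side); bl,lu=halfparts(m)
        for b in lu: hullfill(lab,v.pr(b@R.T+o),2,crop)
    R0=Rz(yaw)
    for c in cyl(): hullfill(lab,v.pr(c@R0.T+np.array([x,y,z])),3,crop)
    return lab
def stand_seg(v,crop):
    h=v.hsv[crop[1]:crop[3],crop[0]:crop[2]]
    yel=(h[...,0]>14)&(h[...,0]<34)&(h[...,1]>130)
    blu=(h[...,0]>100)&(h[...,0]<130)&(h[...,1]>130)
    return blu.astype(np.float32),yel.astype(np.float32)
def cap_render(v,p,m,crop):
    x,y,yaw=p[:3]; z=p[3] if len(p)>3 else 0
    R=Rz(yaw); o=np.array([x,y,z]); fl,ar,gr=capboxes(m)
    lab=np.zeros(((crop[3]-crop[1])*SS,(crop[2]-crop[0])*SS),np.uint8)
    for b in fl+ar: hullfill(lab,v.pr(b@R.T+o),1,crop)
    for b in gr: hullfill(lab,v.pr(b@R.T+o),2,crop)
    return lab
def cap_seg(v,crop):
    h=v.hsv[crop[1]:crop[3],crop[0]:crop[2]]
    blu=(h[...,0]>100)&(h[...,0]<125)&(h[...,1]>90)&(h[...,2]>70)
    blk=(h[...,2]<70)
    return blu.astype(np.float32),blk.astype(np.float32)
def cost(ren,segs,crop,w=(1,1)):
    c=0
    for k,sg in enumerate(segs):
        r=down(ren==k+1,crop); sb=cv2.GaussianBlur(sg,(0,0),.8); rb=cv2.GaussianBlur(r,(0,0),.8)
        c+=w[k]*((rb-sb)**2).sum()/max(sg.sum(),1)
    return c
def nm(f,x0,step):
    sim=np.vstack([x0]+[np.array(x0)+np.eye(len(x0))[i]*step[i] for i in range(len(x0))])
    return minimize(f,x0,method="Nelder-Mead",options=dict(initial_simplex=sim,xatol=1e-5,fatol=1e-6,maxiter=400))
E
cat > st.py <<'E'
from fit import *
from workcell import cams
V=[(load("w4"),(110,45,435,175)),(load("w3"),(95,0,440,110))]
def run(V,x0,step):
    sg=[stand_seg(v,c) for v,c in V]
    f=lambda p:sum(cost(stand_render(v,p,c),s,c,(1,2)) for (v,c),s in zip(V,sg))
    r=nm(f,x0,step); r=nm(f,r.x,np.array(step)/3); return r
x0=[0.60,0.16,0.236,0.095]; st=[.008,.008,.03,.006]
r=run(V,x0,st); print("both",r.x,r.fun)
for i in (0,1):
    q=run(V[i:i+1],x0,st); print("single",i,q.x,q.fun)
top=View("top",cv2.imread("pics/top0.png"),cams.camera_params("top"));sc=View("scene",cv2.imread("pics/scene0.png"),cams.camera_params("scene"))
q=run([(top,(125,150,240,215)),(sc,(245,205,400,310))],x0,st); print("top+scene",q.x,q.fun)
v,c=V[0]; lab=stand_render(v,r.x,c)
im=cv2.resize(v.im[c[1]:c[3],c[0]:c[2]],None,fx=SS,fy=SS,interpolation=cv2.INTER_CUBIC)
for k,col in ((1,(0,255,0)),(2,(0,0,255)),(3,(255,255,255))):
    cs,_=cv2.findContours((lab==k).astype(np.uint8),cv2.RETR_LIST,cv2.CHAIN_APPROX_NONE); cv2.drawContours(im,cs,-1,col,1)
cv2.imwrite("pics/stfit.png",cv2.resize(im,None,fx=.6,fy=.6,interpolation=cv2.INTER_AREA))
E
python3 st.py
```

```text
both [0.6038 0.1608 0.2363 0.095 ] 1.8986953496932983
single 0 [0.6045 0.161  0.2385 0.0942] 1.5432415008544922
single 1 [0.6038 0.161  0.2359 0.0943] 0.33428940176963806
top+scene [0.6003 0.1595 0.2357 0.0943] 0.7212867736816406
```

View pics/stfit.png

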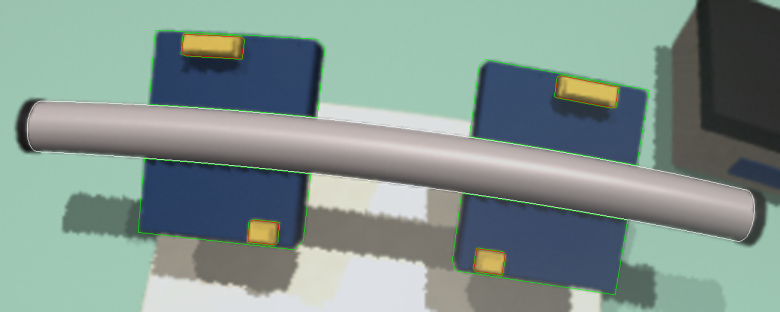

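```bash
cat > cp.py <<'E'
from fit import *
from workcell import cams
top=View("top",cv2.imread("pics/top0.png"),cams.camera_params("top"));sc=View("scene",cv2.imread("pics/scene0.png"),cams.camera_params("scene"))
def run(V,m,x0,step):
    sg=[cap_seg(v,c) for v,c in V]
    f=lambda p:sum(cost(cap_render(v,p,m,c),s,c) for (v,c),s in zip(V,sg))
    r=nm(f,x0,step); return nm(f,r.x,np.array(step)/3)
st=[.008,.008,.1,.006]
def auto(v,x0,pad=14):
    u=v.pr(np.array([[x0[0]+dx,x0[1]+dy,0.02] for dx in(-.05,.05) for dy in (-.05,.05)])); a=np.floor(u.min(0)-pad).astype(int);b=np.ceil(u.max(0)+pad).astype(int)
    return (max(a[0],0),max(a[1],0),min(b[0],512),min(b[1],384))
def overlay(v,c,p,m,fn):
    lab=cap_render(v,p,m,c)
    im=cv2.resize(v.im[c[1]:c[3],c[0]:c[2]],None,fx=SS,fy=SS,interpolation=cv2.INTER_CUBIC)
    for k,col in ((1,(0,255,0)),(2,(0,0,255))):
        cs,_=cv2.findContours((lab==k).astype(np.uint8),cv2.RETR_LIST,cv2.CHAIN_APPROX_NONE); cv2.drawContours(im,cs,-1,col,1)
    cv2.imwrite(fn,im); return im
if __name__=="__main__":
  for nm_,m,x0,tags in (("A",1,[.437,-.306,-.44,0],("w1",)),("B",-1,[.482,-.083,.35,0],("w2","w3"))):
    V=[(load(t),None) for t in tags]; V=[(v,auto(v,x0,8)) for v,_ in V]
    for i,(v,c) in enumerate(V):
        r=run([(v,c)],m,x0[:3],st[:3]); print(nm_,tags[i],c,r.x,r.fun)
    r=run(V+[(top,auto(top,x0))],m,x0,st); print(nm_,"wrist+top z free",r.x,r.fun)
    r=run([(top,auto(top,x0)),(sc,auto(sc,x0))],m,x0,st); print(nm_,"top+scene",r.x,r.fun)
    r=run(V,m,x0[:3],st[:3]); print(nm_,"all wrist",r.x)
    overlay(V[0][0],V[0][1],r.x,m,f"pics/cap{nm_}.png")
E
python3 cp.py; python3 - <<'E'
import cv2,numpy as np
a=cv2.imread("pics/capA.png");b=cv2.imread("pics/capB.png");h=400
f=lambda i:cv2.resize(i,(h,h));cv2.imwrite("pics/caps.png",np.hstack([f(a),f(b)]))
E
```

```text
A w1 (np.int64(251), np.int64(41), np.int64(371), np.int64(162)) [ 0.444  -0.3091 -0.3369] 4.834695816040039
A wrist+top z free [ 0.457  -0.401   2.888  -0.4883] 2.653618097305298
A top+scene [ 0.4424 -0.3126 -0.3287  0.0023] 0.8443852663040161
A all wrist [ 0.444  -0.3091 -0.3369]
B w2 (np.int64(222), np.int64(46), np.int64(344), np.int64(168)) [ 0.4888 -0.0795  0.375 ] 10.012856483459473
B w3 (np.int64(342), np.int64(158), np.int64(440), np.int64(257)) [ 0.4902 -0.0818  0.4453] 0.5315735340118408
B wrist+top z free [ 0.4886 -0.0815  0.4177 -0.0146] 10.425750732421875
B top+scene [ 0.4881 -0.0827  0.4476  0.0003] 0.6173834800720215
B all wrist [ 0.4895 -0.0805  0.4356]
```

View pics/caps.png

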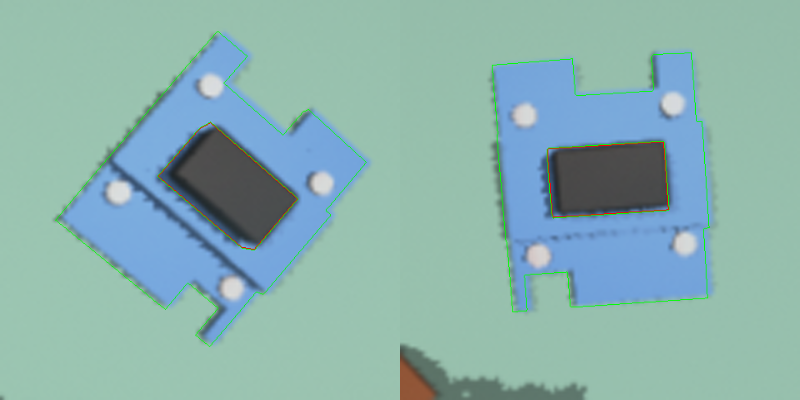

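```bash
python3 - <<'E'
from fit import *
for t,(u,v_) in (("w1",(322,97)),("w2",(286,100)),("w3",(397,208))):
    v=load(t); print(t,v.hsv[v_-1:v_+2,u-1:u+2].reshape(-1,3).mean(0),v.hsv[v_-15,u+10])
E
sed -i 's/blk=(h\[...,2\]<70)/blk=(h[...,2]<105)\&(h[...,1]<75)/' fit.py; python3 cp.py
```

```text
w1 [93.3333  5.4444 78.2222] [105 115 221]
w2 [83.3333  2.7778 74.6667] [105 114 219]
w3 [89.6667 35.3333 67.2222] [107 135 198]
A w1 (np.int64(251), np.int64(41), np.int64(371), np.int64(162)) [ 0.4453 -0.311  -0.3405] 0.14836612343788147
A wrist+top z free [ 0.4453 -0.3118 -0.3383 -0.0036] 1.1948878765106201
A top+scene [ 0.4429 -0.3131 -0.3675  0.0038] 1.7530157566070557
A all wrist [ 0.4453 -0.311  -0.3405]
B w2 (np.int64(222), np.int64(46), np.int64(344), np.int64(168)) [ 0.4904 -0.0813  0.4554] 0.1280170977115631
B w3 (np.int64(342), np.int64(158), np.int64(440), np.int64(257)) [ 0.4903 -0.082   0.4424] 0.6224583387374878
B wrist+top z free [ 0.4901 -0.082   0.4422 -0.002 ] 1.7750879526138306
B top+scene [ 0.4874 -0.083   0.4535  0.0016] 1.8662006855010986
B all wrist [ 0.4903 -0.0815  0.4488]
```

```bash
cat > pl.py <<'E'
from h import *
from workcell import readout
import sys
def down(az): return axes([0,0,-1],[np.cos(az),np.sin(az),0])
def tilt(az,t=np.radians(30)): 
    c,s=np.cos(az),np.sin(az); return axes([np.sin(t)*c,np.sin(t)*s,-np.cos(t)],[np.cos(t)*c,np.cos(t)*s,np.sin(t)])
def go(R,p,**k):
    S=readout.get_state(); print("at",S["tcp_pos"],"j",S["joint_pos"],"f",S["wrist_force"],"gap",S["finger_gap"]); plan(S,R,p,**k)
E
python3 - <<'E'
from pl import *
go(down(0.45),[.4903,-.0815,.11],n=10)
E
```

```text
at [0.4681 0.1177 0.2185] j [-0.0486 -0.2538 -0.7106  0.6357  0.2023  2.7668] f [ 0.7347 -0.1413  1.1505] gap 0.08547476786537898
dist 0.228 ang deg 97.73 rows needed 9.13
shift [0.069  0.1933 0.0993] rotvec [-1.6048 -0.3912 -0.4256]
[0.0069, 0.0193, 0.0099, -0.1605, -0.0391, -0.0426, 0.0]
[0.0138, 0.0387, 0.0199, -0.321, -0.0782, -0.0851, 0.0]
[0.0207, 0.058, 0.0298, -0.4815, -0.1174, -0.1277, 0.0]
[0.0276, 0.0773, 0.0397, -0.6419, -0.1565, -0.1702, 0.0]
[0.0345, 0.0966, 0.0496, -0.8024, -0.1956, -0.2128, 0.0]
```

Emit:
drive_tool --moves '[[[0.007, 0.02, 0.01, -0.16, -0.039, -0.043, 0], [0.014, 0.04, 0.02, -0.32, -0.078, -0.085, 0], [0.021, 0.06, 0.03, -0.48, -0.117, -0.128, 0], [0.028, 0.08, 0.04, -0.64, -0.156, -0.17, 0], [0.035, 0.1, 0.05, -0.8, -0.195, -0.212, 0]]]'

```text
clock: 4.08
tcp_pos: [0.4842, 0.0122, 0.1657]
orientation: [0.383, 0.672, 0.417, -0.477]
wrist_force: [0.6, 0.4, 0.4]
finger_gap: 0.0857
```

```bash
python3 - <<'E'
from pl import *
go(down(0.45),[.4903,-.0815,.11])
E
```

```text
at [0.4842 0.0122 0.1657] j [-0.2967  0.0367 -0.4906  0.9073  0.2463  1.6468] f [0.5715 0.3536 0.391 ] gap 0.08565895192958614
dist 0.1092 ang deg 48.75 rows needed 4.56
shift [0.0365 0.0328 0.0975] rotvec [-0.8004 -0.1928 -0.2147]
[0.0073, 0.0066, 0.0195, -0.1601, -0.0386, -0.0429, 0.0]
[0.0146, 0.0131, 0.039, -0.3202, -0.0771, -0.0859, 0.0]
[0.0219, 0.0197, 0.0585, -0.4802, -0.1157, -0.1288, 0.0]
[0.0292, 0.0263, 0.078, -0.6403, -0.1542, -0.1718, 0.0]
[0.0365, 0.0328, 0.0975, -0.8004, -0.1928, -0.2147, 0.0]
```

Emit:
drive_tool --moves '[[[0.0073, 0.0066, 0.0195, -0.16, -0.039, -0.043, 0], [0.015, 0.013, 0.039, -0.32, -0.077, -0.086, 0], [0.022, 0.02, 0.0585, -0.48, -0.116, -0.129, 0], [0.029, 0.026, 0.078, -0.64, -0.154, -0.172, 0], [0.0365, 0.033, 0.0975, -0.8, -0.193, -0.215, 0]]]'

```text
clock: 4.7
tcp_pos: [0.4945, -0.0844, 0.1115]
orientation: [0.601, 0.374, 0.599, -0.376]
wrist_force: [1.0, 0.3, 0.6]
finger_gap: 0.0855
```

```bash
python3 snap.py w5; python3 - <<'E'
from pl import *
go(down(0.45),[.4903,-.0815,.023])
E
```

```text
4.7 [ 0.4945 -0.0844  0.1115] [ 0.6008  0.3737  0.5986 -0.3756] [-0.3271  0.2425 -0.3549  0.9711 -0.0034  0.7896] 0.08550663797624368
at [ 0.4945 -0.0853  0.1101] j [-0.3275  0.2449 -0.3554  0.9691 -0.0056  0.785 ] f [ 1.4795 -1.4755 -0.8701] gap 0.08518997844465459
dist 0.0873 ang deg 0.58 rows needed 1.4
shift [ 0.0871 -0.0018 -0.0057] rotvec [0.0083 0.0049 0.0029]
[0.0174, -0.0004, -0.0011, 0.0017, 0.001, 0.0006, 0.0]
[0.0348, -0.0007, -0.0023, 0.0033, 0.002, 0.0012, 0.0]
[0.0522, -0.0011, -0.0034, 0.005, 0.003, 0.0018, 0.0]
[0.0697, -0.0015, -0.0045, 0.0066, 0.0039, 0.0024, 0.0]
[0.0871, -0.0018, -0.0057, 0.0083, 0.0049, 0.0029, 0.0]
```

View pics/w5.png

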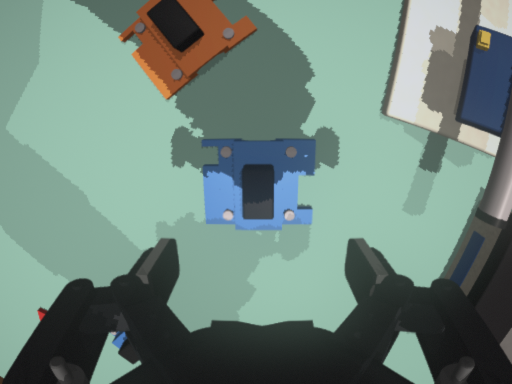

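```bash
python3 - <<'E'
from cp import *
x0=[.4903,-.0815,.45]
v=load("w5"); c=auto(v,x0,6); print(c)
s=cap_seg(v,c); print(s[0].sum(),s[1].sum())
r=run([(v,c)],-1,x0,st[:3]); print(r.x,r.fun)
overlay(v,c,r.x,-1,"pics/b5.png")
E
```

```text
(np.int64(174), np.int64(98), np.int64(346), np.int64(265))
6712.0 1204.0
[ 0.4904 -0.0814  0.4527] 0.7081773281097412
```

View pics/b5.png

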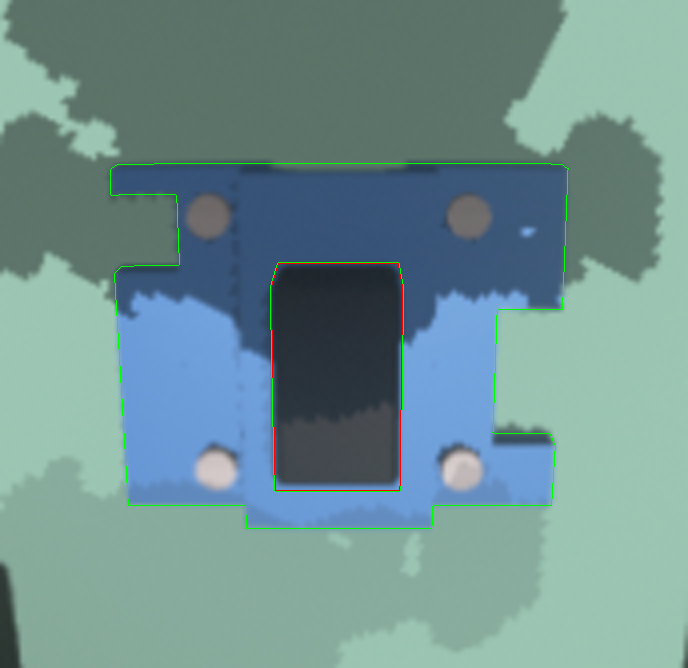

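Emit:
drive_tool --moves '[[[0.02, -0.002, -0.006, 0.008, 0.005, 0.003, 0], [0.05, -0.002, -0.006, 0.008, 0.005, 0.003, 0], [0.075, -0.002, -0.006, 0.008, 0.005, 0.003, 0], [0.087, -0.002, -0.006, 0.008, 0.005, 0.003, 0], [0.087, -0.002, -0.006, 0.008, 0.005, 0.003, 0]]]' --squeeze 60

```text
clock: 5.38
tcp_pos: [0.4909, -0.0817, 0.0231]
orientation: [0.599, 0.376, 0.599, -0.376]
wrist_force: [0.3, -0.3, 0.2]
finger_gap: 0.0854
```

```bash
python3 - <<'E'
from pl import *
go(down(0.453),[.4904,-.0814,.023])
E
```

```text
at [ 0.4909 -0.0817  0.0231] j [-0.3264  0.3335 -0.48    0.7579  0.0001  0.7953] f [ 0.2966 -0.2689  0.1695] gap 0.08540795992454249
dist 0.0006 ang deg 0.22 rows needed 0.02
shift [ 0.0001 -0.0004 -0.0005] rotvec [-0.0039 -0.0005  0.0003]
[0.0, -0.0001, -0.0001, -0.0008, -0.0001, 0.0001, 0.0]
[0.0, -0.0001, -0.0002, -0.0015, -0.0002, 0.0001, 0.0]
[0.0, -0.0002, -0.0003, -0.0023, -0.0003, 0.0002, 0.0]
[0.0, -0.0003, -0.0004, -0.0031, -0.0004, 0.0002, 0.0]
[0.0001, -0.0004, -0.0005, -0.0039, -0.0005, 0.0003, 0.0]
```

Emit:
drive_tool --moves '[[[0, -0.0004, -0.0005, -0.004, 0, 0, 255], [0, -0.0004, -0.0005, -0.004, 0, 0, 255], [0, -0.0004, -0.0005, -0.004, 0, 0, 255], [0, -0.0004, -0.0005, -0.004, 0, 0, 255], [0, -0.0004, -0.0005, -0.004, 0, 0, 255]]]' --squeeze 60

```text
clock: 6.0
tcp_pos: [0.4909, -0.0816, 0.0238]
orientation: [0.6, 0.375, 0.599, -0.375]
wrist_force: [-0.8, 0.4, 5.7]
finger_gap: 0.0227
```

```bash
python3 - <<'E'
from pl import *
go(down(0.453),[.4904,-.0814,.16])
E
```

```text
at [ 0.4909 -0.0816  0.0238] j [-0.3263  0.3314 -0.4807  0.7578  0.0001  0.7915] f [-0.7968  0.4073  5.7289] gap 0.022717815324975757
dist 0.1362 ang deg 0.05 rows needed 2.18
shift [-0.1362 -0.0003 -0.0004] rotvec [ 0.0001  0.0006 -0.0007]
[-0.0272, -0.0001, -0.0001, 0.0, 0.0001, -0.0001, 0.0]
[-0.0545, -0.0001, -0.0001, 0.0, 0.0002, -0.0003, 0.0]
[-0.0817, -0.0002, -0.0002, 0.0, 0.0004, -0.0004, 0.0]
[-0.1089, -0.0002, -0.0003, 0.0001, 0.0005, -0.0005, 0.0]
[-0.1362, -0.0003, -0.0004, 0.0001, 0.0006, -0.0007, 0.0]
```

Emit:
drive_tool --moves '[[[-0.02, 0, 0, 0, 0, 0, 255], [-0.05, 0, 0, 0, 0, 0, 255], [-0.09, 0, 0, 0, 0, 0, 255], [-0.136, 0, 0, 0, 0, 0, 255], [-0.17, 0, 0, 0, 0, 0, 255]]]'

```text
clock: 6.62
tcp_pos: [0.4907, -0.0816, 0.1954]
orientation: [0.6, 0.375, 0.599, -0.375]
wrist_force: [0.2, -0.0, -1.6]
finger_gap: 0.0223
```

```bash
python3 snap.py w6; python3 - <<'E'
from pl import *
from fit import seat
R,o=seat(.604,.161,.237,.095,-1); print("seatB",o)
go(tilt(.237),o+R[:,2]*(0.024+0.10))
E
```

```text
6.625 [ 0.4907 -0.0816  0.1954] [ 0.6001  0.3751  0.599  -0.3748] [-0.3263  0.1769 -0.2212  1.1711  0.0001  0.7915] 0.022294537069131887
seatB [0.6216 0.0881 0.095 ]
at [ 0.4927 -0.0821  0.1997] j [-0.3261  0.1736 -0.2147  1.1748  0.0001  0.7915] f [ 1.3162 -1.519   1.5556] gap 0.022343592419924556
dist 0.1702 ang deg 32.08 rows needed 3.0
shift [-0.0026  0.1299 -0.1099] rotvec [ 0.2124 -0.0519  0.5154]
[-0.0005, 0.026, -0.022, 0.0425, -0.0104, 0.1031, 0.0]
[-0.001, 0.052, -0.044, 0.085, -0.0208, 0.2062, 0.0]
[-0.0016, 0.0779, -0.0659, 0.1274, -0.0312, 0.3092, 0.0]
[-0.0021, 0.1039, -0.0879, 0.1699, -0.0416, 0.4123, 0.0]
[-0.0026, 0.1299, -0.1099, 0.2124, -0.0519, 0.5154, 0.0]
```

View pics/w6.png

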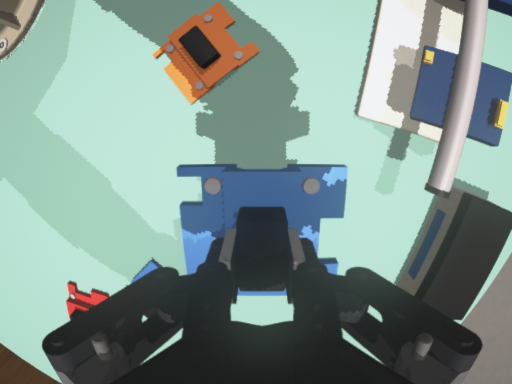

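Emit:
drive_tool --moves '[[[-0.001, 0.026, -0.022, 0.042, -0.01, 0.103, 255], [-0.001, 0.052, -0.044, 0.085, -0.021, 0.206, 255], [-0.002, 0.078, -0.066, 0.127, -0.031, 0.309, 255], [-0.003, 0.104, -0.088, 0.17, -0.042, 0.412, 255], [-0.003, 0.13, -0.11, 0.212, -0.052, 0.515, 255]]]'

```text
clock: 7.3
tcp_pos: [0.5609, 0.0745, 0.2023]
orientation: [0.65, 0.567, 0.423, -0.278]
wrist_force: [0.2, 0.0, -2.6]
finger_gap: 0.0225
```

Emit:
drive_tool --moves '[[[0, 0, 0, 0, 0, 0, 255], [0, 0, 0, 0, 0, 0, 255], [0, 0, 0, 0, 0, 0, 255], [0, 0, 0, 0, 0, 0, 255], [0, 0, 0, 0, 0, 0, 255]]]'

```text
clock: 7.92
tcp_pos: [0.5612, 0.074, 0.2023]
orientation: [0.65, 0.567, 0.423, -0.279]
wrist_force: [-0.1, -0.2, -2.5]
finger_gap: 0.0226
```

```bash
python3 snap.py w7; python3 - <<'E'
from pl import *
from fit import seat
R,o=seat(.604,.161,.237,.095,-1)
go(tilt(.237),o+R[:,2]*(0.024+0.03))
E
```

```text
7.925 [0.5612 0.074  0.2023] [ 0.6495  0.5673  0.4226 -0.2788] [-0.1    -0.0719 -0.6177  0.5246  0.1662  1.2787] 0.022620147161551817
at [0.5612 0.0741 0.2022] j [-0.0998 -0.072  -0.6179  0.5245  0.1662  1.2788] f [-0.4429 -0.7031 -1.594 ] gap 0.022885393089229735
dist 0.0699 ang deg 0.15 rows needed 1.12
shift [0.0699 0.     0.0006] rotvec [-0.0022  0.0003 -0.0015]
[0.014, 0.0, 0.0001, -0.0004, 0.0001, -0.0003, 0.0]
[0.028, 0.0, 0.0002, -0.0009, 0.0001, -0.0006, 0.0]
[0.0419, 0.0, 0.0003, -0.0013, 0.0002, -0.0009, 0.0]
[0.0559, 0.0, 0.0005, -0.0018, 0.0002, -0.0012, 0.0]
[0.0699, 0.0, 0.0006, -0.0022, 0.0003, -0.0015, 0.0]
```

View pics/w7.png

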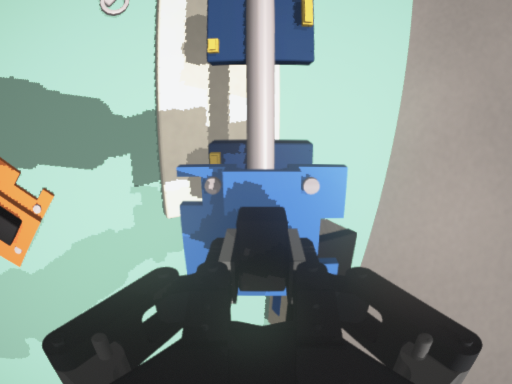

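```bash
cat > chk.py <<'E'
from fit import *
# in-hand cap overlay + fit: params dx,dy (cap frame shift of cap origin from nominal), dyaw, dz
def hand_render(v,p,m,crop,h=0.024):
    Rt=Rq(v.S["orientation"]).as_matrix()
    Rc=np.column_stack([Rt[:,1],-Rt[:,2],-Rt[:,0]])  # cap x=tool y, y=-tool z, z=-tool x
    o=v.S["tcp_pos"]+Rt[:,0]*(h+p[3])+Rc[:,0]*p[0]+Rc[:,1]*p[1]
    Rc=Rc@Rz(p[2])
    if len(p)>4: Rc=Rc@Rot.from_rotvec([0,p[4],0]).as_matrix()
    lab=np.zeros(((crop[3]-crop[1])*SS,(crop[2]-crop[0])*SS),np.uint8)
    fl,ar,gr=capboxes(m)
    for b in fl+ar: hullfill(lab,v.pr(b@Rc.T+o),1,crop)
    for b in gr: hullfill(lab,v.pr(b@Rc.T+o),2,crop)
    return lab
def draw(v,lab,c,fn,sc=1.):
    im=cv2.resize(v.im[c[1]:c[3],c[0]:c[2]],None,fx=SS,fy=SS,interpolation=cv2.INTER_CUBIC)
    for k,col in ((1,(0,255,0)),(2,(0,0,255)),(3,(255,255,255))):
        cs,_=cv2.findContours((lab==k).astype(np.uint8),cv2.RETR_LIST,cv2.CHAIN_APPROX_NONE); cv2.drawContours(im,cs,-1,col,1)
    cv2.imwrite(fn,cv2.resize(im,None,fx=sc,fy=sc,interpolation=cv2.INTER_AREA))
def seg_bright(v,crop):
    h=v.hsv[crop[1]:crop[3],crop[0]:crop[2]]
    return ((h[...,0]>100)&(h[...,0]<125)&(h[...,1]>90)&(h[...,2]>105)).astype(np.float32)
def hand_fit(v,m,crop,n=4):
    "uses only rows above the fingers (crop)"
    s=seg_bright(v,crop)
    # bolts are light grey inside: fill holes
    s=cv2.morphologyEx(s,cv2.MORPH_CLOSE,np.ones((3,3)))
    f=lambda p:cost((hand_render(v,p,m,crop)>0).astype(np.uint8),[s],crop)
    r=nm(f,[0]*n,[.003,.003,.03,.003,.03][:n]); r=nm(f,r.x,[.001,.001,.01,.001,.01][:n]); return r,s
E
python3 - <<'E'
from chk import *
for t in ("w6","w7"):
    v=load(t); c=(165,150,360,206)
    r,s=hand_fit(v,-1,c,4); print(t,r.x,r.fun)
    c2=(165,140,360,300); draw(v,hand_render(v,[0,0,0,0],-1,c2),c2,f"pics/hand{t}.png",.9)
v=load("w7"); c=(200,0,330,130)
s=stand_seg(v,c)
def f(p):
    return cost(stand_render(v,p,c),s,c,(1,2))
for n,x0 in ((4,[.604,.161,.237,.095]),):
    r=nm(f,x0,[.005,.005,.02,.004]);r=nm(f,r.x,[.002,.002,.01,.002]); print("stand from w7",r.x,r.fun)
    g=lambda p:f([*p,.095]); r=nm(g,x0[:3],[.005,.005,.02]);r=nm(g,r.x,[.002,.002,.01]); print("z fixed",r.x,r.fun)
draw(v,stand_render(v,[.604,.161,.237,.095],c),c,"pics/w7st.png")
E
```

```text
w6 [ 0.0004 -0.0007 -0.0021  0.0006] 0.1410951167345047
w7 [0.0006 0.     0.0023 0.0008] 0.21285830438137054
stand from w7 [0.6043 0.1617 0.2443 0.0947] 0.20100942254066467
z fixed [0.6043 0.1617 0.247 ] 0.20189711451530457
```

View pics/handw7.png

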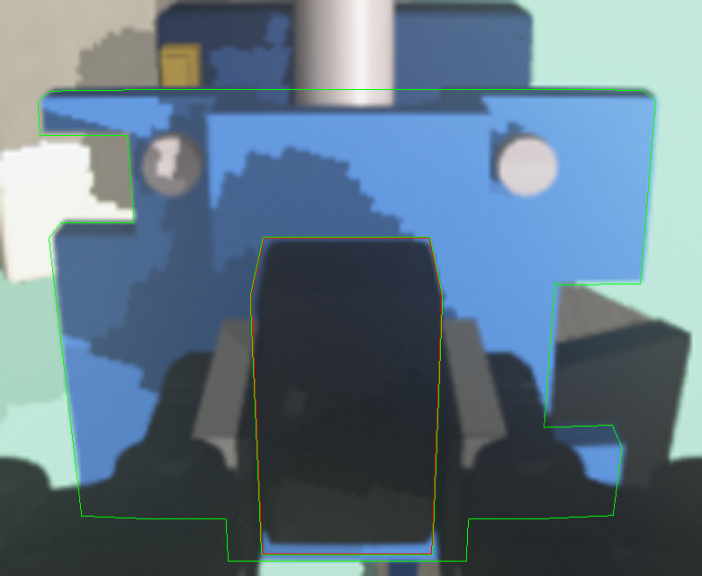

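View pics/w7st.png

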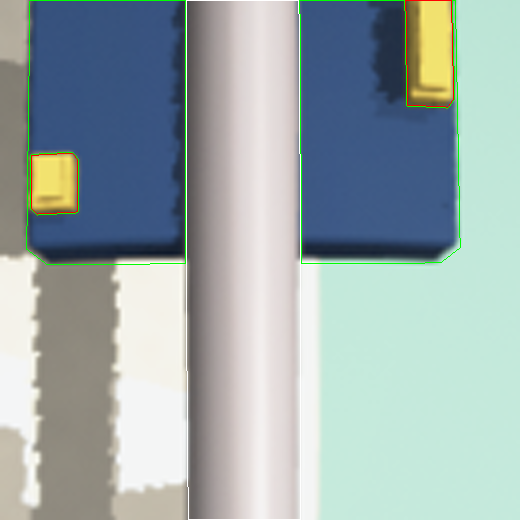

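Emit:
drive_tool --moves '[[[0.03, 0, 0, 0, 0, 0, 255], [0.055, 0, 0, -0.001, 0, -0.001, 255], [0.075, 0, 0, -0.002, 0, -0.001, 255], [0.082, 0, 0, -0.002, 0, -0.001, 255], [0.084, 0, 0, -0.002, 0, -0.001, 255]]]'

```text
clock: 8.6
tcp_pos: [0.6021, 0.0839, 0.1293]
orientation: [0.65, 0.566, 0.423, -0.279]
wrist_force: [-1.0, -0.8, -1.6]
finger_gap: 0.0225
```

```bash
python3 snap.py w8; python3 - <<'E'
from pl import *
from fit import seat
R,o=seat(.604,.1613,.238,.095,-1)
go(tilt(.238),o+R[:,2]*(0.0235))
E
```

```text
8.6 [0.6021 0.0839 0.1293] [ 0.6498  0.5663  0.4234 -0.2788] [-0.0688  0.0882 -0.6583  0.3211  0.151   1.3042] 0.0224922668917434
at [0.6022 0.0839 0.1296] j [-0.0689  0.0878 -0.6582  0.3209  0.151   1.3042] f [ 0.4662 -0.2374 -1.2723] gap 0.022298720475793482
dist 0.0165 ang deg 0.08 rows needed 0.26
shift [ 0.0165 -0.      0.0002] rotvec [-0.0011  0.0008 -0.0005]
[0.0033, -0.0, 0.0, -0.0002, 0.0002, -0.0001, 0.0]
[0.0066, -0.0, 0.0001, -0.0004, 0.0003, -0.0002, 0.0]
[0.0099, -0.0, 0.0001, -0.0007, 0.0005, -0.0003, 0.0]
[0.0132, -0.0, 0.0002, -0.0009, 0.0006, -0.0004, 0.0]
[0.0165, -0.0, 0.0002, -0.0011, 0.0008, -0.0005, 0.0]
```

View pics/w8.png

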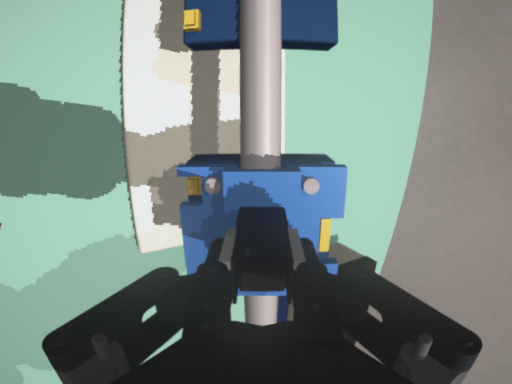

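Emit:
drive_tool --moves '[[[0.004, 0, 0, -0.001, 0, 0, 255], [0.008, 0, 0, -0.001, 0.001, 0, 255], [0.012, 0, 0, -0.001, 0.001, 0, 255], [0.0155, 0, 0, -0.001, 0.001, 0, 255], [0.0165, 0, 0, -0.001, 0.001, 0, 255]]]'

```text
clock: 9.28
tcp_pos: [0.6098, 0.0858, 0.1162]
orientation: [0.65, 0.566, 0.424, -0.278]
wrist_force: [-19.5, -4.8, 19.5]
finger_gap: 0.0229
```

```bash
python3 snap.py w9; python3 - <<'E'
from pl import *
from fit import seat
R,o=seat(.604,.1613,.238,.095,-1)
go(tilt(.238),o+R[:,2]*(0.0235))
E
```

```text
9.275 [0.6098 0.0858 0.1162] [ 0.6501  0.5662  0.4235 -0.2782] [-0.064   0.1195 -0.6616  0.2853  0.1494  1.3074] 0.022933326792426174
at [0.6098 0.0858 0.1162] j [-0.0641  0.1194 -0.6618  0.2852  0.1493  1.3074] f [-10.4352  -2.4444  10.8408] gap 0.022536923628762685
dist 0.001 ang deg 0.04 rows needed 0.02
shift [ 0.001  -0.0001  0.0002] rotvec [-0.0001  0.0001 -0.0006]
[0.0002, -0.0, 0.0, -0.0, 0.0, -0.0001, 0.0]
[0.0004, -0.0, 0.0001, -0.0001, 0.0001, -0.0003, 0.0]
[0.0006, -0.0, 0.0001, -0.0001, 0.0001, -0.0004, 0.0]
[0.0008, -0.0001, 0.0002, -0.0001, 0.0001, -0.0005, 0.0]
[0.001, -0.0001, 0.0002, -0.0001, 0.0001, -0.0006, 0.0]
```

View pics/w9.png

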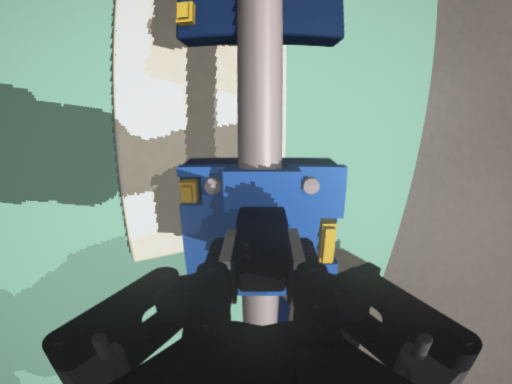

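Emit:
drive_tool --moves '[[[-0.0005, 0, 0, 0, 0, 0, 0], [-0.0005, 0, 0, 0, 0, 0, 0], [-0.0005, 0, 0, 0, 0, 0, 0], [-0.01, 0, 0, 0, 0, 0, 0], [-0.04, 0, 0, 0, 0, 0, 0]]]'

```text
clock: 9.95
tcp_pos: [0.5892, 0.0811, 0.1498]
orientation: [0.649, 0.566, 0.425, -0.279]
wrist_force: [-0.4, -0.6, 0.5]
finger_gap: 0.0855
```

Emit:
drive_tool --moves '[[[-0.05, 0, 0, 0, 0, 0, 0], [-0.1, 0, 0, 0, 0, 0, 0], [-0.12, 0, 0.01, 0, 0, 0, 0], [-0.12, 0, 0.02, 0, 0, 0, 0], [-0.12, 0, 0.02, 0, 0, 0, 0]]]'

```text
clock: 10.58
tcp_pos: [0.5358, 0.0468, 0.2531]
orientation: [0.649, 0.566, 0.425, -0.28]
wrist_force: [-0.9, 0.0, 0.1]
finger_gap: 0.0852
```

```bash
python3 snap.py w10; python3 - <<'E'
from pl import *
go(down(-0.34),[.445,-.311,.13])
E
```

```text
10.575 [0.5358 0.0468 0.2531] [ 0.649   0.566   0.4245 -0.2797] [-0.1767 -0.158  -0.5555  0.6904  0.2021  1.2078] 0.0851999054900347
at [0.5355 0.0472 0.2524] j [-0.176  -0.1574 -0.5561  0.6905  0.2021  1.2079] f [-0.0137  0.295  -0.7207] gap 0.08529333159254107
dist 0.3892 ang deg 44.18 rows needed 6.23
shift [ 0.0203 -0.2099  0.3272] rotvec [ 0.5635 -0.1516 -0.5041]
[0.0029, -0.03, 0.0467, 0.0805, -0.0217, -0.072, 0.0]
[0.0058, -0.06, 0.0935, 0.161, -0.0433, -0.144, 0.0]
[0.0087, -0.0899, 0.1402, 0.2415, -0.065, -0.216, 0.0]
[0.0116, -0.1199, 0.1869, 0.322, -0.0866, -0.288, 0.0]
[0.0145, -0.1499, 0.2337, 0.4025, -0.1083, -0.3601, 0.0]
```

View pics/w10.png

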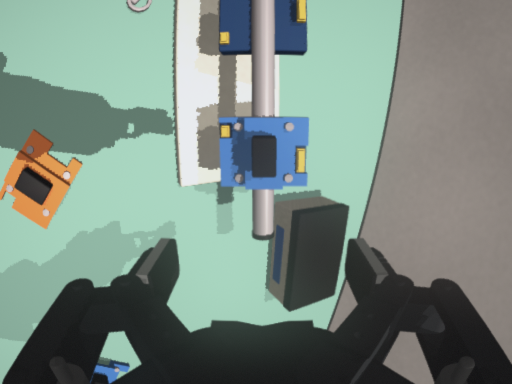

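Emit:
drive_tool --moves '[[[0, -0.03, 0.047, 0.08, -0.022, -0.072, 0], [0, -0.06, 0.094, 0.16, -0.043, -0.144, 0], [0, -0.09, 0.14, 0.24, -0.065, -0.216, 0], [0.005, -0.12, 0.187, 0.32, -0.087, -0.288, 0], [0.01, -0.15, 0.234, 0.4, -0.108, -0.36, 0]]]'

```text
clock: 11.25
tcp_pos: [0.468, -0.2105, 0.1669]
orientation: [0.484, 0.582, 0.421, -0.5]
wrist_force: [0.7, 0.1, -0.8]
finger_gap: 0.0852
```

```bash
python3 - <<'E'
from pl import *
go(down(-0.34),[.445,-.311,.11])
from cp import *
v=load("w10"); c=(205,105,325,200)
Rs,os_=seat(.604,.1613,.238,.095,-1)
lab=np.zeros(((c[3]-c[1])*SS,(c[2]-c[0])*SS),np.uint8); fl,ar,gr=capboxes(-1)
for b in fl+ar: hullfill(lab,v.pr(b@Rs.T+os_),1,c)
for b in gr: hullfill(lab,v.pr(b@Rs.T+os_),2,c)
from chk import draw; draw(v,lab,c,"pics/w10c.png")
E
```

```text
at [ 0.468  -0.2105  0.1669] j [-0.6336  0.1242 -0.3674  0.9644  0.0913  1.121 ] f [ 0.6827  0.0702 -0.819 ] gap 0.08520311771760923
dist 0.1177 ang deg 12.49 rows needed 1.88
shift [ 0.0523 -0.0126  0.1047] rotvec [ 0.1612 -0.0434 -0.1402]
[0.0105, -0.0025, 0.0209, 0.0322, -0.0087, -0.028, 0.0]
[0.0209, -0.005, 0.0419, 0.0645, -0.0174, -0.0561, 0.0]
[0.0314, -0.0076, 0.0628, 0.0967, -0.026, -0.0841, 0.0]
[0.0418, -0.0101, 0.0838, 0.129, -0.0347, -0.1121, 0.0]
[0.0523, -0.0126, 0.1047, 0.1612, -0.0434, -0.1402, 0.0]
```

View pics/w10c.png

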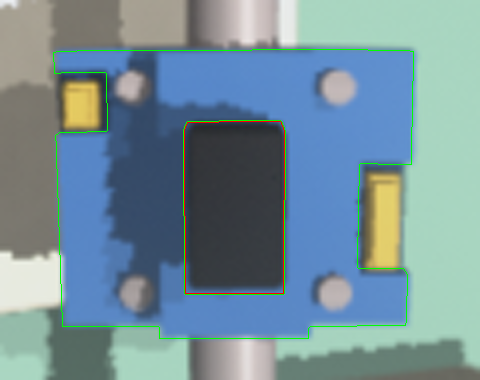

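Cap B matches the seated model pose to about a pixel. On to cap A.

Emit:
drive_tool --moves '[[[0.01, -0.003, 0.026, 0.04, -0.011, -0.035, 0], [0.02, -0.006, 0.052, 0.08, -0.022, -0.07, 0], [0.035, -0.009, 0.078, 0.12, -0.033, -0.105, 0], [0.05, -0.0125, 0.1045, 0.16, -0.043, -0.14, 0], [0.052, -0.0125, 0.1045, 0.161, -0.043, -0.14, 0]]]'

```text
clock: 11.88
tcp_pos: [0.4443, -0.311, 0.1071]
orientation: [-0.406, -0.577, -0.41, 0.578]
wrist_force: [-0.9, 1.0, -0.6]
finger_gap: 0.0855
```

```bash
python3 snap.py w11; python3 - <<'E'
from cp import *
x0=[.4453,-.311,-.34]
v=load("w11"); c=auto(v,x0,6)
r=run([(v,c)],1,x0,st[:3]); print(r.x,r.fun)
overlay(v,c,r.x,1,"pics/a11.png")
from pl import *
go(down(r.x[2]),[r.x[0],r.x[1],.0235])
E
```

```text
11.875 [ 0.4443 -0.311   0.1071] [-0.4061 -0.5774 -0.4096  0.5778] [-0.759   0.3241 -0.2533  0.9984  0.0004  1.1531] 0.08548794043491428
[ 0.4449 -0.311  -0.3359] 0.26461589336395264
at [ 0.4444 -0.3101  0.1077] j [-0.7579  0.3224 -0.2541  0.9989  0.0009  1.1531] f [-0.851   0.5336 -0.1244] gap 0.08557004699079564
dist 0.0842 ang deg 0.36 rows needed 1.35
shift [0.0842 0.0011 0.001 ] rotvec [-0.0043 -0.0027  0.0038]
[0.0168, 0.0002, 0.0002, -0.0009, -0.0005, 0.0008, 0.0]
[0.0337, 0.0004, 0.0004, -0.0017, -0.0011, 0.0015, 0.0]
[0.0505, 0.0006, 0.0006, -0.0026, -0.0016, 0.0023, 0.0]
[0.0673, 0.0009, 0.0008, -0.0034, -0.0022, 0.003, 0.0]
[0.0842, 0.0011, 0.001, -0.0043, -0.0027, 0.0038, 0.0]
```

View pics/a11.png

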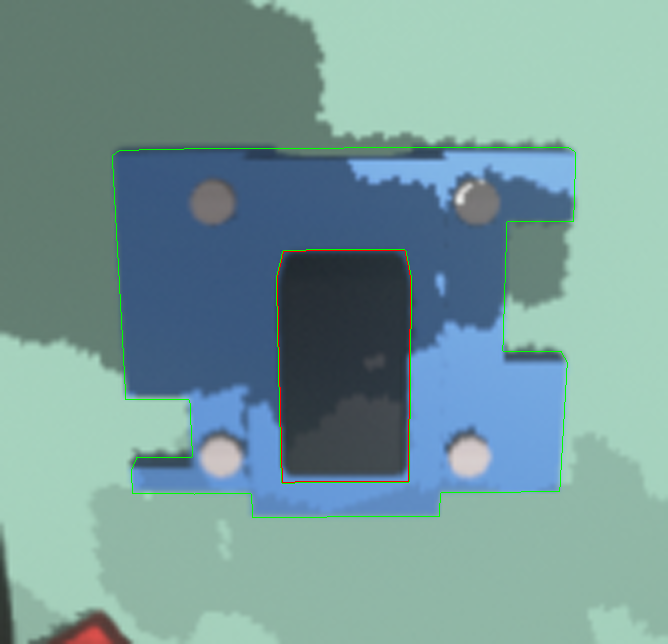

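Emit:
drive_tool --moves '[[[0.02, 0.001, 0.001, -0.004, -0.003, 0.004, 0], [0.05, 0.001, 0.001, -0.004, -0.003, 0.004, 0], [0.073, 0.001, 0.001, -0.004, -0.003, 0.004, 0], [0.084, 0.001, 0.001, -0.004, -0.003, 0.004, 0], [0.084, 0.001, 0.001, -0.004, -0.003, 0.004, 0]]]'

```text
clock: 12.55
tcp_pos: [0.4445, -0.31, 0.0233]
orientation: [-0.409, -0.576, -0.41, 0.576]
wrist_force: [-0.1, -0.1, 0.5]
finger_gap: 0.0857
```

Emit:
drive_tool --moves '[[[0, 0, 0, 0, 0, 0, 255], [0, 0, 0, 0, 0, 0, 255], [0, 0, 0, 0, 0, 0, 255], [0, 0, 0, 0, 0, 0, 255], [0, 0, 0, 0, 0, 0, 255]]]' --squeeze 60

```text
clock: 13.18
tcp_pos: [0.445, -0.3105, 0.024]
orientation: [0.41, 0.577, 0.409, -0.576]
wrist_force: [0.2, -0.2, 5.3]
finger_gap: 0.0224
```

Emit:
drive_tool --moves '[[[-0.02, 0, 0, 0, 0, 0, 255], [-0.06, 0, 0, 0, 0, 0, 255], [-0.11, 0, 0, 0, 0, 0, 255], [-0.17, 0, 0, 0, 0, 0, 255], [-0.2, 0, 0, 0, 0, 0, 255]]]'

```text
clock: 13.8
tcp_pos: [0.4455, -0.3111, 0.2271]
orientation: [0.411, 0.577, 0.408, -0.576]
wrist_force: [-0.4, -0.6, -2.1]
finger_gap: 0.0226
```

```bash
python3 snap.py w12; python3 - <<'E'
from pl import *
from fit import seat
R,o=seat(.604,.1613,.238,.095,1); print("seatA",o)
go(tilt(.238),o+R[:,2]*(0.024+0.10))
E
```

```text
13.8 [ 0.4455 -0.3111  0.2271] [ 0.4109  0.5767  0.4082 -0.5761] [-0.7574  0.2496 -0.0502  1.2671  0.0001  1.1488] 0.022642986465139615
seatA [0.5863 0.2342 0.095 ]
at [ 0.4465 -0.3119  0.2302] j [-0.7573  0.2475 -0.0456  1.2695  0.0001  1.1488] f [ 1.4623 -2.1225  1.4267] gap 0.02246114212532803
dist 0.5382 ang deg 43.96 rows needed 8.61
shift [ 0.0253 -0.1    -0.5282] rotvec [-0.5585  0.1553  0.5026]
[0.0028, -0.0111, -0.0587, -0.0621, 0.0173, 0.0558, 0.0]
[0.0056, -0.0222, -0.1174, -0.1241, 0.0345, 0.1117, 0.0]
[0.0084, -0.0333, -0.1761, -0.1862, 0.0518, 0.1675, 0.0]
[0.0112, -0.0444, -0.2347, -0.2482, 0.069, 0.2234, 0.0]
[0.014, -0.0555, -0.2934, -0.3103, 0.0863, 0.2792, 0.0]
```

View pics/w12.png

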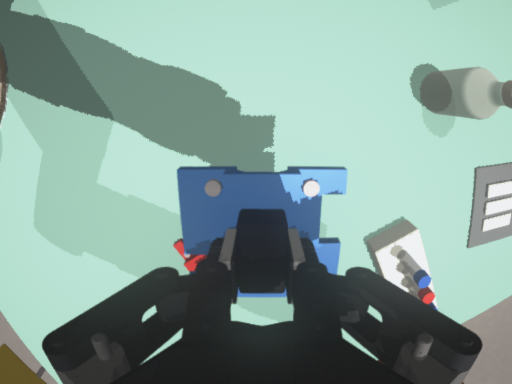

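Emit:
drive_tool --moves '[[[-0.003, -0.011, -0.058, -0.062, 0.017, 0.056, 255], [-0.006, -0.022, -0.117, -0.124, 0.034, 0.112, 255], [-0.008, -0.033, -0.176, -0.186, 0.052, 0.168, 255], [-0.008, -0.044, -0.235, -0.248, 0.069, 0.223, 255], [-0.008, -0.055, -0.293, -0.31, 0.086, 0.279, 255]]]'

```text
clock: 14.48
tcp_pos: [0.4901, -0.0151, 0.2356]
orientation: [0.554, 0.581, 0.424, -0.418]
wrist_force: [1.1, -0.7, -1.8]
finger_gap: 0.0229
```

```bash
python3 - <<'E'
from pl import *
from fit import seat
R,o=seat(.604,.1613,.238,.095,1)
go(tilt(.238),o+R[:,2]*(0.024+0.10))
E
```

```text
at [ 0.4901 -0.0151  0.2356] j [-0.2594 -0.0887 -0.4477  0.9335  0.1037  1.3466] f [ 1.0682 -0.6813 -1.7757] gap 0.02294395591749492
dist 0.2398 ang deg 19.48 rows needed 3.84
shift [ 0.0493  0.0189 -0.2339] rotvec [-0.2472  0.068   0.2234]
[0.0099, 0.0038, -0.0468, -0.0494, 0.0136, 0.0447, 0.0]
[0.0197, 0.0075, -0.0936, -0.0989, 0.0272, 0.0894, 0.0]
[0.0296, 0.0113, -0.1403, -0.1483, 0.0408, 0.1341, 0.0]
[0.0394, 0.0151, -0.1871, -0.1977, 0.0544, 0.1787, 0.0]
[0.0493, 0.0189, -0.2339, -0.2472, 0.068, 0.2234, 0.0]
```

Emit:
drive_tool --moves '[[[0.005, 0.004, -0.052, -0.054, 0.015, 0.049, 255], [0.015, 0.008, -0.105, -0.11, 0.03, 0.1, 255], [0.028, 0.012, -0.157, -0.165, 0.045, 0.15, 255], [0.04, 0.016, -0.21, -0.22, 0.06, 0.2, 255], [0.049, 0.019, -0.234, -0.247, 0.068, 0.223, 255]]]'

```text
clock: 15.1
tcp_pos: [0.524, 0.2219, 0.2003]
orientation: [0.65, 0.565, 0.426, -0.278]
wrist_force: [0.4, -0.2, -1.0]
finger_gap: 0.023
```

```bash
python3 - <<'E'
from pl import *
from fit import seat
R,o=seat(.604,.1613,.238,.095,1)
go(tilt(.238),o+R[:,2]*(0.024+0.06))
E
```

```text
at [0.524  0.2219 0.2003] j [ 0.2658 -0.0633 -0.6172  0.4962 -0.0117  1.5915] f [ 0.433  -0.1924 -0.9966] gap 0.02300263797070461
dist 0.039 ang deg 0.28 rows needed 0.62
shift [0.0389 0.0024 0.0028] rotvec [ 0.0033 -0.0021  0.0028]
[0.0078, 0.0005, 0.0006, 0.0007, -0.0004, 0.0006, 0.0]
[0.0155, 0.001, 0.0011, 0.0013, -0.0008, 0.0011, 0.0]
[0.0233, 0.0014, 0.0017, 0.002, -0.0012, 0.0017, 0.0]
[0.0311, 0.0019, 0.0023, 0.0027, -0.0017, 0.0022, 0.0]
[0.0389, 0.0024, 0.0028, 0.0033, -0.0021, 0.0028, 0.0]
```

Emit:
drive_tool --moves '[[[0.01, 0.0024, 0.003, 0.003, -0.002, 0.003, 255], [0.025, 0.0024, 0.003, 0.003, -0.002, 0.003, 255], [0.039, 0.0024, 0.003, 0.003, -0.002, 0.003, 255], [0.039, 0.0024, 0.003, 0.003, -0.002, 0.003, 255], [0.039, 0.0024, 0.003, 0.003, -0.002, 0.003, 255]]]'

```text
clock: 15.72
tcp_pos: [0.5458, 0.2235, 0.1676]
orientation: [0.65, 0.566, 0.424, -0.279]
wrist_force: [0.3, 0.6, -1.9]
finger_gap: 0.0228
```

```bash
python3 snap.py w13; python3 - <<'E'
from chk import *
for t in ("w12","w13"):
    v=load(t); c=(165,150,360,206)
    r,s=hand_fit(v,1,c,4); print(t,r.x,r.fun)
c2=(160,140,365,300); lab=hand_render(v,[0,0,0,0],1,c2); draw(v,lab,c2,"pics/hand13.png",.8)
from pl import *
from fit import seat
R,o=seat(.604,.1613,.238,.095,1)
go(tilt(.238),o+R[:,2]*(0.024+0.014))
E
```

```text
15.725 [0.5458 0.2235 0.1676] [ 0.6499  0.5662  0.4235 -0.2787] [ 0.258   0.0083 -0.6385  0.4006 -0.0105  1.5888] 0.0228157071136013
w12 [ 0.0011 -0.002   0.01    0.0013] 0.13078366219997406
w13 [ 0.0009 -0.0018  0.0155  0.0012] 0.22305098176002502
at [0.5459 0.2237 0.168 ] j [ 0.2583  0.0078 -0.6383  0.4006 -0.0105  1.5887] f [ 0.1291  0.4891 -1.3075] gap 0.0226764738508671
dist 0.0461 ang deg 0.05 rows needed 0.74
shift [ 0.0461 -0.0004 -0.0007] rotvec [-0.0004  0.0004 -0.0006]
[0.0092, -0.0001, -0.0001, -0.0001, 0.0001, -0.0001, 0.0]
[0.0184, -0.0002, -0.0003, -0.0002, 0.0001, -0.0003, 0.0]
[0.0276, -0.0002, -0.0004, -0.0002, 0.0002, -0.0004, 0.0]
[0.0369, -0.0003, -0.0005, -0.0003, 0.0003, -0.0005, 0.0]
[0.0461, -0.0004, -0.0007, -0.0004, 0.0004, -0.0006, 0.0]
```

View pics/hand13.png

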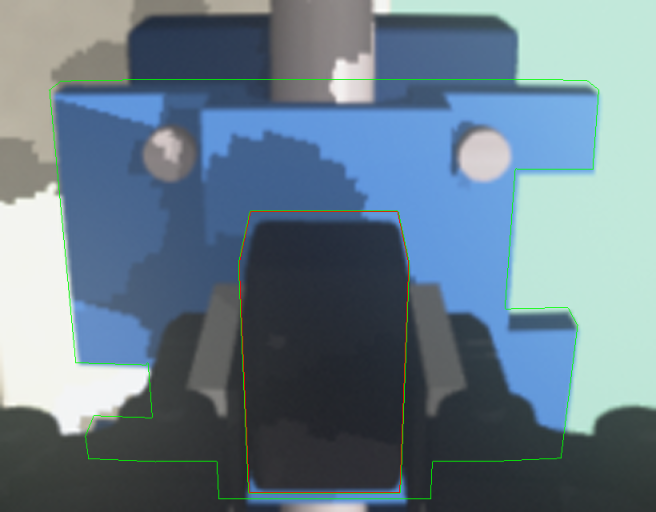

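Emit:
drive_tool --moves '[[[0.015, -0.0004, -0.0023, 0.008, 0, 0, 255], [0.03, -0.0004, -0.0023, 0.008, 0, 0, 255], [0.042, -0.0004, -0.0023, 0.008, 0, 0, 255], [0.0455, -0.0004, -0.0023, 0.008, 0, 0, 255], [0.0455, -0.0004, -0.0023, 0.008, 0, 0, 255]]]'

```text
clock: 16.4
tcp_pos: [0.5671, 0.2312, 0.1277]
orientation: [0.648, 0.569, 0.423, -0.28]
wrist_force: [0.4, -0.3, -0.8]
finger_gap: 0.0229
```

```bash
python3 snap.py w14; python3 - <<'E'
from chk import *
v=load("w14"); c=(165,150,360,206)
r,s=hand_fit(v,1,c,4); print(r.x,r.fun)
from pl import *
from fit import seat
R,o=seat(.604,.1613,.238,.095,1)
p=r.x
go(tilt(.238-0.008),o+R[:,2]*(0.0235)+R[:,1]*0.0016)
E
```

```text
16.4 [0.5671 0.2312 0.1277] [ 0.6477  0.5686  0.4226 -0.2803] [ 0.2623  0.0983 -0.6553  0.2941 -0.0125  1.6002] 0.02286376614375245
[ 0.001  -0.0021  0.0188  0.0009] 0.13673032820224762
at [0.5672 0.2313 0.1283] j [ 0.2623  0.0976 -0.6551  0.2943 -0.0124  1.6002] f [-1.0553  0.5383 -0.9186] gap 0.022684003507916856
dist 0.0149 ang deg 0.23 rows needed 0.24
shift [0.0149 0.     0.0001] rotvec [-0.0014 -0.0037 -0.0004]
[0.003, 0.0, 0.0, -0.0003, -0.0007, -0.0001, 0.0]
[0.006, 0.0, 0.0, -0.0006, -0.0015, -0.0002, 0.0]
[0.009, 0.0, 0.0, -0.0008, -0.0022, -0.0002, 0.0]
[0.012, 0.0, 0.0001, -0.0011, -0.003, -0.0003, 0.0]
[0.0149, 0.0, 0.0001, -0.0014, -0.0037, -0.0004, 0.0]
```

View pics/w14.png

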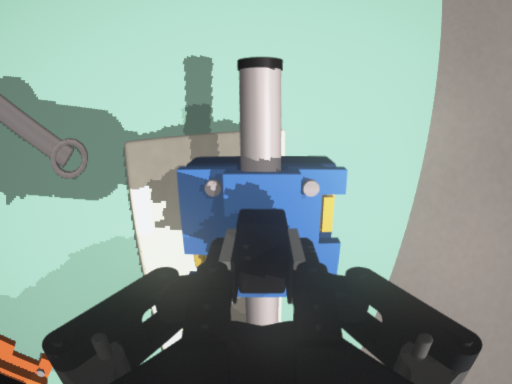

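Emit:
drive_tool --moves '[[[0.004, 0, 0, 0, 0, 0, 255], [0.008, 0, 0, 0, 0, 0, 255], [0.0115, 0, 0, 0, 0, 0, 255], [0.014, 0, 0, 0, 0, 0, 255], [0.015, 0, 0, 0, 0, 0, 255]]]'

```text
clock: 17.08
tcp_pos: [0.5739, 0.2329, 0.1162]
orientation: [0.648, 0.569, 0.422, -0.28]
wrist_force: [-17.7, -5.0, 20.1]
finger_gap: 0.0225
```

```bash
python3 snap.py w15; python3 - <<'E'
from pl import *
from fit import seat
R,o=seat(.604,.1613,.238,.095,1)
go(tilt(.238-0.008),o+R[:,2]*(0.0235)+R[:,1]*0.0016)
E
```

```text
17.075 [0.5739 0.2329 0.1162] [ 0.6479  0.5687  0.4223 -0.2801] [ 0.2622  0.1259 -0.6582  0.2628 -0.0127  1.5999] 0.0225320140313445
at [0.5739 0.2329 0.1162] j [ 0.2621  0.1258 -0.6584  0.2627 -0.0128  1.5999] f [-10.413   -2.7139  10.4169] gap 0.02269669000496919
dist 0.001 ang deg 0.21 rows needed 0.02
shift [0.001  0.0001 0.    ] rotvec [-0.0013 -0.0033 -0.0005]
[0.0002, 0.0, 0.0, -0.0003, -0.0007, -0.0001, 0.0]
[0.0004, 0.0, 0.0, -0.0005, -0.0013, -0.0002, 0.0]
[0.0006, 0.0001, 0.0, -0.0008, -0.002, -0.0003, 0.0]
[0.0008, 0.0001, 0.0, -0.001, -0.0027, -0.0004, 0.0]
[0.001, 0.0001, 0.0, -0.0013, -0.0033, -0.0005, 0.0]
```

View pics/w15.png

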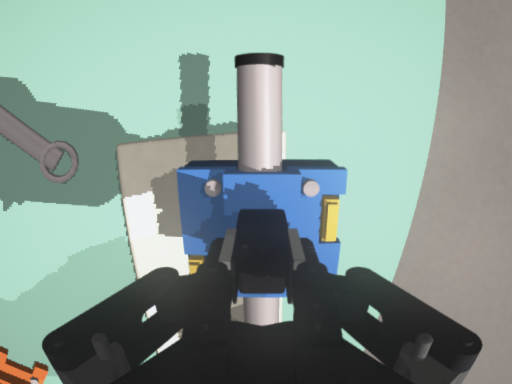

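Same contact height and force as cap B: home. Release and back off along the seat normal.

Emit:
drive_tool --moves '[[[-0.0005, 0, 0, 0, 0, 0, 0], [-0.0005, 0, 0, 0, 0, 0, 0], [-0.0005, 0, 0, 0, 0, 0, 0], [-0.01, 0, 0, 0, 0, 0, 0], [-0.04, 0, 0, 0, 0, 0, 0]]]'

```text
clock: 17.75
tcp_pos: [0.5534, 0.2278, 0.1498]
orientation: [0.647, 0.568, 0.423, -0.281]
wrist_force: [-0.2, -0.5, -0.1]
finger_gap: 0.0852
```

Emit:
drive_tool --moves '[[[-0.05, 0, 0, 0, 0, 0, 0], [-0.1, 0, 0.01, 0, 0, 0, 0], [-0.13, 0, 0.03, 0, 0, 0, 0], [-0.13, 0, 0.04, 0, 0, 0, 0], [-0.13, 0, 0.04, 0, 0, 0, 0]]]'

```text
clock: 18.38
tcp_pos: [0.4996, 0.1731, 0.2619]
orientation: [0.647, 0.568, 0.423, -0.282]
wrist_force: [-0.5, 0.3, 0.3]
finger_gap: 0.0856
```

Emit:
drive_tool --moves '[[[0, 0, 0, 0, 0, 0, 0], [0, 0, 0, 0, 0, 0, 0], [0, 0, 0, 0, 0, 0, 0], [0, 0, 0, 0, 0, 0, 0], [0, 0, 0, 0, 0, 0, 0]]]'

```text
clock: 19.0
tcp_pos: [0.4996, 0.1732, 0.2618]
orientation: [0.647, 0.568, 0.423, -0.282]
wrist_force: [0.1, 0.2, 0.2]
finger_gap: 0.0856
```

```bash
python3 snap.py w16; cat > ver.py <<'E'
import sys
from chk import *
from workcell import cams
v=load(sys.argv[1])
def seatcap(v,m,side,p,c):
    "p: dx dy dyaw dz in seat frame"
    Rs,o=seat(.604,.1613,.238,.095,side); o=o+Rs@np.array([p[0],p[1],p[3]]); Rc=Rs@Rz(p[2])
    lab=np.zeros(((c[3]-c[1])*SS,(c[2]-c[0])*SS),np.uint8); fl,ar,gr=capboxes(m)
    for b in fl+ar: hullfill(lab,v.pr(b@Rc.T+o),1,c)
    for b in gr: hullfill(lab,v.pr(b@Rc.T+o),2,c)
    return lab
for nme,m,side in (("A",1,1),("B",-1,-1)):
    Rs,o=seat(.604,.1613,.238,.095,side)
    u=v.pr(np.array([[x,y,z] for x in(-.05,.05) for y in (-.04,.04) for z in (0,.04)])@Rs.T+o); a=np.floor(u.min(0)-5).astype(int); b=np.ceil(u.max(0)+5).astype(int)
    c=(max(a[0],0),max(a[1],0),min(b[0],512),min(b[1],384))
    h=v.hsv[c[1]:c[3],c[0]:c[2]]
    blu=((h[...,0]>100)&(h[...,0]<125)&(h[...,1]>90)&(h[...,2]>105)).astype(np.float32)
    blk=((h[...,2]<105)&(h[...,1]<90)).astype(np.float32)
    for n in (3,4):
        f=lambda p:cost(seatcap(v,m,side,[*p,0][:4],c),(blu,blk),c,(1,.5))
        r=nm(f,[0]*n,[.003,.003,.03,.003][:n]); r=nm(f,r.x,[.001,.001,.01,.001][:n]); print(nme,"fit",r.x,r.fun)
    draw(v,seatcap(v,m,side,[0,0,0,0],c),c,f"pics/fin{nme}.png",.9)
E
python3 ver.py w16
```

```text
19.0 [0.4996 0.1732 0.2618] [ 0.6472  0.5683  0.4229 -0.2817] [ 0.1603 -0.1925 -0.5665  0.6775  0.0373  1.5128] 0.08559337162492116
A fit [-0.      0.0004 -0.009 ] 0.27556660771369934
A fit [ 0.0001  0.0003 -0.0052 -0.0019] 0.27228644490242004
B fit [ 0.0002 -0.0016  0.0021] 0.60950767993927
B fit [ 0.0001 -0.0065 -0.0084 -0.0093] 0.5902805328369141
```

View pics/w16.png

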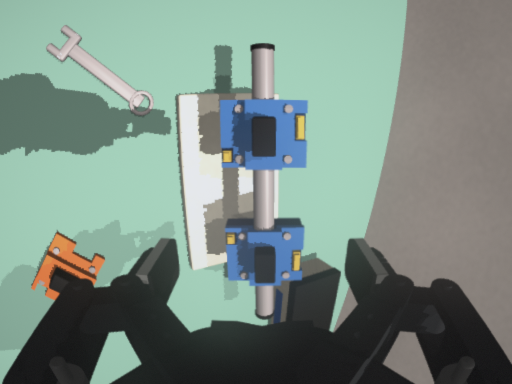

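View pics/finA.png

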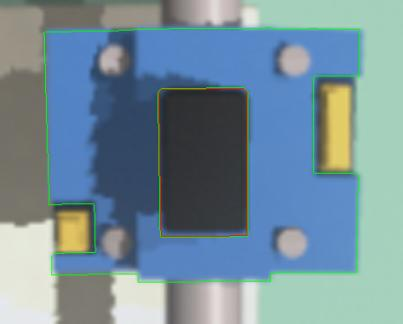

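```bash
python3 ver.py w10 | grep B; python3 - <<'E'
from h import *
from workcell import cams,readout
a=cams.read_camera("scene"); b=cams.read_camera("top"); S=readout.get_state(); print(S["clock"],S["wrist_force"])
cv2.imwrite("pics/scF.png",np.hstack([cv2.resize(a[195:320,225:450],(792//2*1,220)),cv2.resize(b[100:290,120:400],(400,271))[:220]]))
P=cams.camera_params("top")
a0=cv2.imread("pics/top0.png"); d=cv2.absdiff(a0,b).max(2); print("diff carton",(d[110:160,225:290]>25).sum(),"bottle",(d[140:175,310:340]>25).sum(),"spanner",(d[220:275,132:168]>25).sum())
cv2.imwrite("pics/scZ.png",cv2.resize(a[195:320,225:450],None,fx=3.5,fy=3.5,interpolation=cv2.INTER_CUBIC))
E
```

```text
B fit [0.0003 0.0004 0.0012] 0.261292040348053
B fit [ 0.0003 -0.0001 -0.001  -0.0027] 0.2546752393245697
19.15 [-0.1221  0.3769 -0.4253]
diff carton 0 bottle 0 spanner 1774
```

View pics/scZ.png

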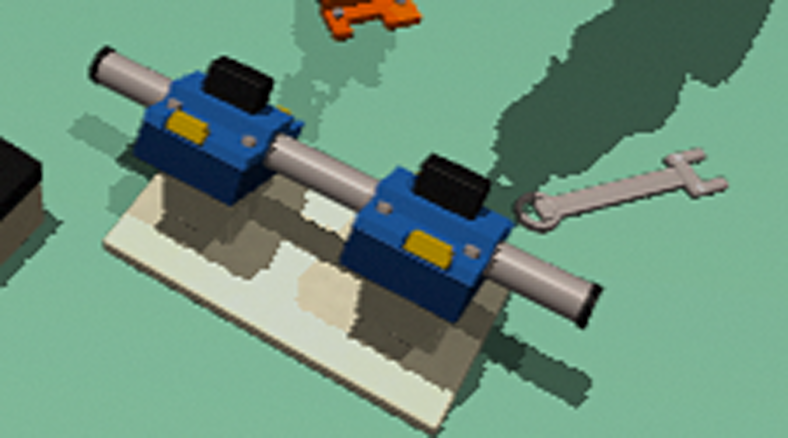

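Both caps sit flush with their lugs through the notches. The top view differs over the spanner because the arm hides it. In the scene view it lies where it was.

```bash
python3 - <<'E'
from workcell import env
print(env.hand_in())
E
```

```text
the job is handed in; nothing more can be done
None
```

I refitted both caps on their own lower halves, let go of both, and handed the job in at about 19 s. No verdict was reported.

- **Which cap is which:** the notches and lugs showed cap B, the blue cap nearer the stand, belongs on the right-hand half. Cap A belongs on the left-hand half.
- **Placing:** I gripped each cap by its block, turned it 30° and lowered it along the seat's slope. Both met the seat at the same depth, at about 10 to 28 N. For cap A I corrected a slip of about 1.6 mm in the grip before lowering it.
- **Cap A, last check:** the fit from the wrist picture put it within 0.5 mm of centre and 0.01 rad of straight.
- **Cap B, last check:** the clear view after release gave the same accuracy, with 0.0003 and 0.0004 m offsets. In the final picture the black carton lies behind cap B, and that fit gave y = -1.6 mm.
- **Height:** fits with height left free were weak. They gave -1.9 mm for A and -2.7 mm for B, and one unreliable -9 mm for B in the final picture. I took the flush seating from the matching contact depths and the scene view instead.
- **Bystanders:** the top camera showed no change at the bottle or carton. It did report a difference at the spanner, which I put down to the arm hiding it; by eye in the scene view the spanner had not moved.

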